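Put the leftover tiles away

ROBOT

A 6-joint arm with a two-finger parallel gripper is mounted at the origin on the work surface. World frame = base frame: x ahead of the robot, y to its left, z up, the work surface at z = 0. Lengths are in m, angles in rad, forces in N, time in s.
With the tool pointing down it reaches from about 0.3 to 0.875 m from the base axis. Payload 6.4 kg.
Tool frame: the origin (TCP) lies at the centre of the arm's flange, where the gripper is bolted on; the fingertips stand 173 mm ahead of it and the grasp point (between the pads) lies 155 mm ahead of it (ctrl.pinch_z is the distance from the TCP to the grasp point, in m); z points along the fingers, y is the direction in which the jaws open and shut (so a half turn about z gives the same grasp; the last joint's range is limited). The gripper opens to 85 mm and grips with 20 to 120 N. Pads are 22 mm wide; open, the fingers measure 114 mm over their backs; the gripper's body (76 mm by 85 mm) begins 54 mm behind the grasp point. The pads swing forward as they close: fully open they stand 13 mm farther back than shut.
Start: joints at [1.06, 0.181, 1.607, -0, 1.354, -0.206], TCP at [0.173, 0.549, 0.405] pointing down, gripper open.
Joint ranges: [-2.99, 2.99], [-0.89, 2.07], [0.3, 2.58], [-1.14, 4.28], [0, 2.63], [-3.12, 3.12]. Speed limits (rad/s): [2.57, 2.57, 3.01, 3.14, 3.14, 3.14].

INTERFACE

Orientations are given as a unit quaternion [w, x, y, z].
In Python, from bench import ctrl gives the robot as it stands.
- The arm moves only by the tool drive_tool, never from a script. Its argument "commands" is a list that holds one entry, the list of rows, each a list of 7 numbers: the shift along the tool's x, y, z in units of 50 mm (1.0 is 50 mm), then the turn, a rotation vector about the tool's x, y, z in units of 8 degrees (1.0 is 8 degrees), then the closure in counts, from 0 (fully open) to 255 (shut). A call has 1 to 10 rows; each row shifts and turns the commanded pose from where the row before left it, along the tool's axes as they then stand; what a row does not reach is not made up. A row lasts 1/10 s, in which the tool goes at most 50 mm and 8.59 degrees, less where a joint would pass 70% of its speed; a pose out of reach is approached as far as the arm can. A call is refused whole if a number of a shift passes 1 or a number of a turn 1, either way. A call with a gripper value outside its range is refused whole. The fingers move at their own pace and stop on an object; the grip force is fixed at half the most. Time passes only in rows, so rows that do not move let the fingers close. It gives the time, the measured TCP pose, the force and the opening at its end, in the units of the state.
- ctrl.get_obs(): the state, without advancing time (a new reading comes with each control period).
- ctrl.camera(name): name is "scene" or "side" or "wrist"; returns a dict with "pixels" (400x640x3 uint8, red, green, blue), "depth" (400x640 float32, m along the optical axis (not along the pixel's ray), 0 where there is no reading), "intrinsics" (3x3 intrinsics, pixels), "R" (3x3) and "t" (3): a world point X has camera coordinates R X + t; the wrist camera has in their place "tool_from_camera" (4x4, takes a point from camera to tool coordinates, whose origin is the TCP and whose axes are the flange's). Camera axes: x right, y down, z forward; pixel columns grow to the right and rows downward; lengths in m; the calibration is good to about 2 mm. The wrist camera is an equidistant fisheye: a pixel r from the principal point sees the ray r / f radians off the axis. A picture is of the moment at which its call begins: read the wrist's pose just before it.
- ctrl.hand_in(): hands the job in, once; it reports no verdict.
The state is a dict: "time_s": time; "q": joint angles; "dq": joint speeds; "joint_efforts": joint torques, N m; "eef_pos": TCP position; "eef_rot": TCP orientation; "wrist_force": force on the tool from outside, world axes, zero at the start; "torque": the same for the moment, N m; "opening": opening from 0.0 (shut) to 1.0 (fully open).
Only numpy, scipy, OpenCV 4.12 (cv2) and the standard library are available. Lean on these libraries where they do the work, as an engineer would, in place of code of your own. Each camera call takes 0.05 s, during which the arm holds its last target. There are 200 camera calls.

TASK

Put the leftover tiles on the basement bench away: take every blue tile out of the crate, tilt its lower edge into a free slot of the wooden rack and straighten it, so that it stands upright, right down in its slot and not sticking out past the rack's ends. Stand the big terracotta tile, which is too large for the rack, on the bench in front of the red tool chest, leaning back some 10 to 25 degrees against the chest's face towards the robot, and put the wooden block down close against the middle of its foot so that it cannot slide. Tiles are brittle, so never let one fall over; leave the white tile in its slot and the tin, the bottle and the jar where they are.

Things in the scene. Friction and masses are not known exactly. Their poses are not given: they have to be found in the camera images.
- blue1_mid (a point): blue glazed wall tile, 100 x 100 x 9 mm, about 0.18 kg; the point is its centre, z up along the tile, y along its width, x through its 9 mm thickness. It starts on edge in the crate, leaning about 16 degrees (its z towards the crate's -x) on the wall or partition behind it and standing above that rim. Absent in some starts.
- blue2_mid (a point): blue glazed wall tile, 100 x 100 x 9 mm, about 0.18 kg; the point is its centre, z up along the tile, y along its width, x through its 9 mm thickness. It starts on edge in the crate, leaning about 16 degrees (its z towards the crate's -x) on the wall or partition behind it and standing above that rim. Absent in some starts.
- blue3_mid (a point): blue glazed wall tile, 100 x 100 x 9 mm, about 0.18 kg; the point is its centre, z up along the tile, y along its width, x through its 9 mm thickness. It starts on edge in the crate, leaning about 16 degrees (its z towards the crate's -x) on the wall or partition behind it and standing above that rim. Absent in some starts.
- blue4_mid (a point): blue glazed wall tile, 100 x 100 x 9 mm, about 0.18 kg; the point is its centre, z up along the tile, y along its width, x through its 9 mm thickness. It starts on edge in the crate, leaning about 16 degrees (its z towards the crate's -x) on the wall or partition behind it and standing above that rim. Absent in some starts.
- white1_mid (a point): white tile of the same size, already stored in one of the rack's slots (one of the three white tiles is present in each start, the others are absent); the point is its centre, axes as the blue tiles'
- white2_mid (a point): white tile of the same size, already stored in one of the rack's slots (one of the three white tiles is present in each start, the others are absent); the point is its centre, axes as the blue tiles'
- white3_mid (a point): white tile of the same size, already stored in one of the rack's slots (one of the three white tiles is present in each start, the others are absent); the point is its centre, axes as the blue tiles'
- floor_tile_mid (a point): big terracotta floor tile, 150 wide x 200 high x 10 mm thick, about 0.65 kg; the point is its centre, z up along its 200 mm height, y along its width, x through its thickness. It starts on edge in the crate's compartment farthest along +x, leaning about 11 degrees towards the crate's -x on the high partition.
- floor_tile_foot (a point): middle of the lower (150 x 10 mm) edge of the floor tile, 100 mm below its centre along its own z
- rack: fixed timber rack for tiles, 264 (x) x 130 (y) x 48 mm high, origin at the centre of its underside. Five grooves run along its y, open at both ends, at x = -92, -46, 0, 46 and 92 mm; each is 12 mm wide with its floor 12 mm above the underside (36 mm below the top), and the mouth is chamfered 8 mm at 45 degrees on both sides (28 mm wide at the top). A seated tile's centre is 62 mm above the underside. It may stand left or right of the robot.
- crate: fixed open crate, outside 257 (x) x 248 (y) x 70 mm high, walls, floor and partitions 8 mm, origin at the centre of its underside; two partitions across it, centred at x = -41.5 mm (as high as the walls) and +41.5 mm (125 mm high), make three compartments 75 mm long in x. Some low odds and ends lie in it (under 40 mm high). It stands on the other side from the rack.
- chest: fixed red steel tool chest, 160 (x) x 240 (y) x 140 mm high, origin at the centre of its underside; its plain upright back, the face at x = -80 mm, looks towards the robot. It has a low handle on top, 21 mm high along y at x = 0.
- block_mid (a point): loose wooden block, 90 (x) x 60 (y) x 45 mm high, about 0.2 kg, standing on the bench; the point is its centre. May be knocked aside.
- paint_tin: paint tin, 84 mm diameter, 100 mm high, bystander; origin at its underside
- glue_bottle: yellow glue bottle, 60 mm diameter, 150 mm high, bystander; origin at its underside
- jar: small glass jar, 48 mm diameter, 45 mm high, standing on the chest, bystander; origin at its underside
Mind the look-alikes: they are no part of the job. Leave any turquoise look-alike of the part that bears blue3_mid alone. Of the things shaped like the part that bears floor_tile_mid, the terracotta one is meant.

How it is judged:
By the outcome, as a careful person would: the job done as asked, in the order asked, and still so for the second after the job is handed in, with the robot touching nothing.
Of blue1, blue2, blue3, blue4 only 2 to 4 are there at a start; the rules pass over those that are not, and their reading is None.
Of white1, white2, white3 only 1 to 1 are there at a start; the rules pass over those that are not, and their reading is None.
At some moment in a run one of block may be knocked a few centimetres aside while the robot is not near it.
It also fails if it takes over 210 s, if anything falls off the work surface, if the arm or the gripper's body presses on something with over 40 N, if the wrist force passes 120 N, or if a joint passes its speed limit or range.

## Working session

There is one attempt and no reset: what is moved stays moved. The work goes in short steps, Python scripts to look and compute and a tool call to move; the robot and the scene stay as the last step left them, time stands still between calls to the robot, and variables do not carry over. Pictures are saved under pics/ and viewed, about 12 in all and at most 16, crops included, and the job is handed in when it is done.

Besides the shell and the picture viewer there is one more tool, called after "Request:" as name(argument=value, ...), one argument or row to a line, values as JSON. drive_tool: Moves the arm, as the interface text tells. Its arguments: {"type":"object","properties":{"commands":{"type":"array","items":{"type":"array","items":{"type":"array","items":{"type":"number"}}}}},"required":["commands"]}

```bash
ls; mkdir -p pics; python3 - <<'E'
from bench import ctrl
import cv2,numpy as np
o=ctrl.get_obs();print({k:np.round(v,3) for k,v in o.items()},ctrl.pinch_z)
ims=[]
for n in("scene","side"):
    c=ctrl.camera(n);np.savez(f"pics/{n}0.npz",**c)
    print(n,np.round(c["intrinsics"],1).tolist(),np.round(-c["R"].T@c["t"],3),np.round(c["R"],2).tolist())
    cv2.imwrite(f"pics/{n}0.png",c["pixels"][...,::-1])
E
```

```text
pics
{'time_s': np.float64(0.0), 'q': array([ 1.06 ,  0.182,  1.608, -0.   ,  1.354, -0.206]), 'dq': array([-0.   ,  0.001, -0.001,  0.   , -0.001, -0.   ]), 'joint_efforts': array([ 0.0000e+00, -4.4487e+01, -3.5134e+01, -0.0000e+00,  9.0000e-03,
        0.0000e+00]), 'eef_pos': array([0.172, 0.548, 0.404]), 'eef_rot': array([-0.   ,  0.152,  0.988, -0.001]), 'wrist_force': array([0.183, 0.037, 0.69 ]), 'torque': array([-0.02 , -0.006, -0.029]), 'opening': np.float64(0.994)} 0.1547
scene [[416.9, 0.0, 317.1], [0.0, 416.9, 200.4], [0.0, 0.0, 1.0]] [1.335 0.484 1.029] [[-0.6, 0.8, 0.0], [0.55, 0.41, -0.73], [-0.58, -0.44, -0.69]]
side [[485.3, 0.0, 317.2], [0.0, 485.3, 192.9], [0.0, 0.0, 1.0]] [ 0.227 -0.986  0.979] [[0.95, -0.32, -0.0], [-0.23, -0.65, -0.73], [0.23, 0.69, -0.69]]
```

View pics/scene0.png

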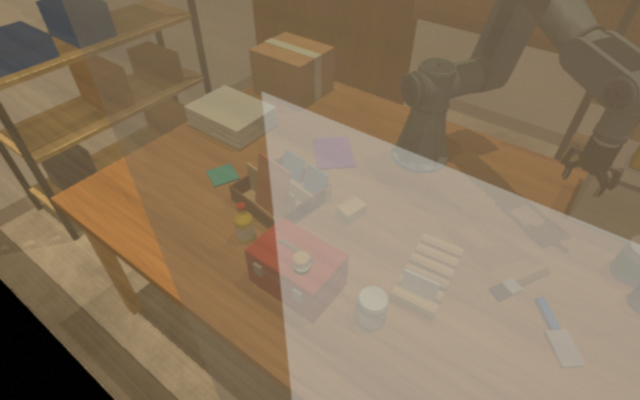

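View pics/side0.png

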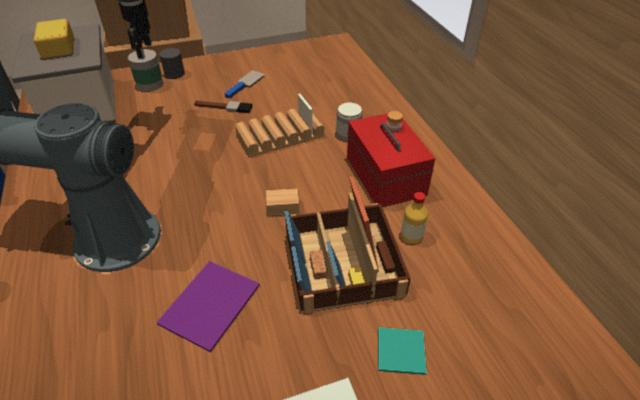

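```bash
cat > h.py <<'E'
import numpy as np,cv2
def pts(c):
    K=c["intrinsics"];d=c["depth"];v,u=np.mgrid[:d.shape[0],:d.shape[1]]
    P=np.stack([(u-K[0,2])/K[0,0]*d,(v-K[1,2])/K[1,1]*d,d],-1)
    W=(P-c["t"])@c["R"]; W[d==0]=np.nan
    return W
E
python3 - <<'E'
from h import *
tiles=[]
for n,(x0,y0,x1,y1) in (("side",(225,80,465,320)),("scene",(215,130,475,350))):
    c=np.load(f"pics/{n}0.npz");W=pts(c)
    hsv=cv2.cvtColor(c["pixels"],cv2.COLOR_RGB2HSV)
    # top-down maps
    ok=np.isfinite(W[...,0])&(W[...,2]>0.012)&(W[...,2]<0.4)&(W[...,0]>0.2)&(W[...,0]<1.1)&(abs(W[...,1])<.7)
    print(n,"bench z",np.nanmedian(W[(abs(W[...,2])<.02)][:,2]))
    S=600;img=np.zeros((S,800,3),np.uint8)  # 1 px=1.5mm... x right,y up
    w=W[ok];u=((w[:,1]+.5)/.00125).astype(int);v=((w[:,0]-.3)/.00125).astype(int)
    m=(u>=0)&(u<800)&(v>=0)&(v<S)
    o=np.argsort(w[m][:,2]); 
    img[v[m][o],u[m][o]]=c["pixels"][ok][m][o]
    cv2.imwrite(f"pics/top_{n}.png",img[...,::-1])
    r=cv2.resize(c["pixels"][y0:y1,x0:x1],None,fx=2.5,fy=2.5,interpolation=cv2.INTER_CUBIC)
    cv2.imwrite(f"pics/crop_{n}.png",r[...,::-1])
a=cv2.imread("pics/top_side.png");b=cv2.imread("pics/top_scene.png")
cv2.imwrite("pics/top.png",np.maximum(a,b))
E
```

```text
side bench z 0.0021505646745130598
scene bench z 0.000429488555000272
```

View pics/top.png

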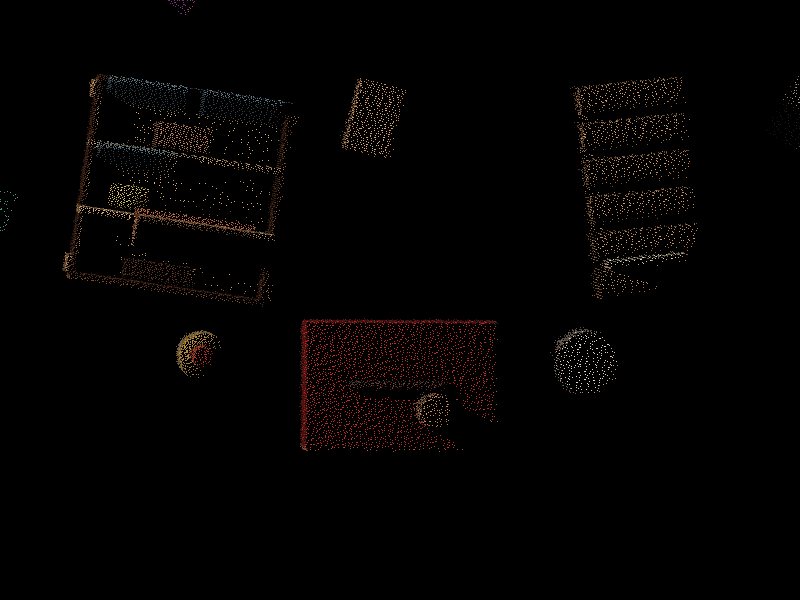

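View pics/crop_side.png

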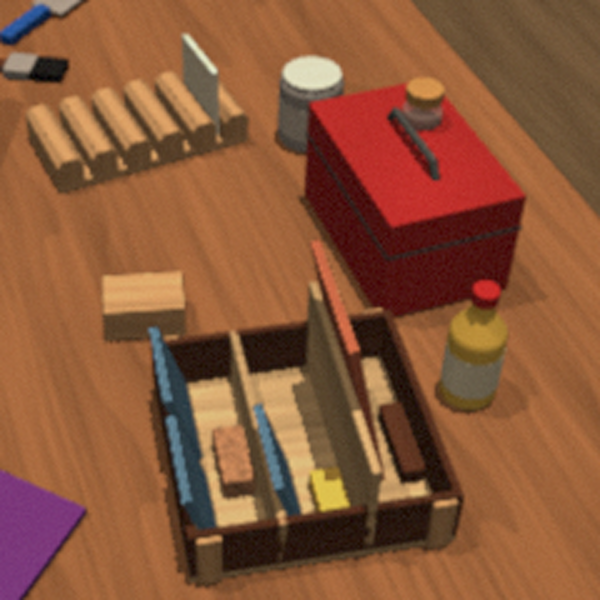

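```bash
cat >> h.py <<'E'
def rect(P2):
    (c,s,a)=cv2.minAreaRect((P2*1000).astype(np.float32)); return np.round(c,1),np.round(s,1),round(a,2)
def box(W,x0,x1,y0,y1,z0,z1):
    return (W[...,0]>x0)&(W[...,0]<x1)&(W[...,1]>y0)&(W[...,1]<y1)&(W[...,2]>z0)&(W[...,2]<z1)
E
python3 - <<'E'
from h import *
D={}
for n in("side","scene"):
    c=np.load(f"pics/{n}0.npz");W=pts(c);h=cv2.cvtColor(c["pixels"],cv2.COLOR_RGB2HSV).astype(int)
    bl=(h[...,0]>95)&(h[...,0]<118)&(h[...,1]>(90 if n=="side" else 25))
    D[n]=(W,h,bl)
    def pct(m,ax): return np.round(np.percentile(W[m][:,ax],[1,50,99])*1000,1)
    print("==",n)
    m=box(W,.65,.9,-.16,.16,.130,.150);print("chest top",rect(W[m][:,:2]),pct(m,2))
    m=box(W,.68,.72,-.09,.09,.02,.125);print("face x",pct(m,0) if m.sum()>20 else None)
    m=box(W,.38,.70,.2,.4,.040,.056);print("rack",rect(W[m][:,:2]),pct(m,2))
    m=box(W,.38,.70,-.43,-.12,.064,.076)&~bl;print("crate",rect(W[m][:,:2]))
    m=box(W,.38,.52,-.08,.01,.04,.052);print("block",rect(W[m][:,:2]),pct(m,2))
    b=bl&box(W,.36,.6,-.45,-.1,.02,.13)
    k,lab,st,_=cv2.connectedComponentsWithStats(b.astype(np.uint8))
    for i in range(1,k):
        if st[i,4]<25: continue
        p=W[lab==i]; q=p-p.mean(0); u,s,vt=np.linalg.svd(q,full_matrices=False);nn=vt[2]*np.sign(vt[2][0])
        good=abs(q@nn)<.006
        top=p[p[:,2]>np.percentile(p[:,2],99)-.006]
        print("blue",st[i].tolist(),"n",np.round(nn,3),"lean",round(np.degrees(np.arcsin(nn[2])),1),"heading",round(np.degrees(np.arctan2(nn[1],nn[0])),1),"zmax",np.round(np.percentile(p[:,2],[2,95,99]),4),"top mean",np.round(top.mean(0),4),"yrange",np.round(np.percentile(p[:,1],[1,99]),4),'c',np.round(p.mean(0),4))
    t=((h[...,0]<14)|(h[...,0]>172))&(h[...,1]>(110 if n=='side' else 50))&box(W,.5,.7,-.42,-.12,.13,.25)
    p=W[t]
    if len(p)>30:
        q=p-p.mean(0);vt=np.linalg.svd(q,full_matrices=False)[2];nn=vt[2]*np.sign(vt[2][0]);top=p[p[:,2]>np.percentile(p[:,2],99)-.008]
        print("floor",len(p),np.round(nn,3),'lean',round(np.degrees(np.arcsin(nn[2])),1),"zmax",np.round(np.percentile(p[:,2],[95,99]),4),'top',np.round(top.mean(0),4),"y",np.round(np.percentile(p[:,1],[1,99]),4),'c',np.round(p.mean(0),4))
E
```

```text
== side
chest top (array([781.9,  -1.4]), array([246., 165.]), 89.67) [131.1 141.5 146.1]
face x [699.5 702.1 704.5]
rack (array([533.7, 296.7]), array([267.8, 142.5]), 4.17) [40.6 48.6 54.6]
crate (array([ 538.6, -273.8]), array([263.2, 258.1]), 81.44)
block (array([448.6, -32. ]), array([65.5, 89.6]), 75.64) [40.8 46.7 51. ]
floor 409 [ 0.98  -0.134  0.146] lean 8.4 zmax [0.2082 0.2088] top [ 0.5744 -0.2617  0.206 ] y [-0.3316 -0.1838] c [ 0.5751 -0.2734  0.1873]
== sceneTraceback (most recent call last):
  File "<stdin>", line 9, in <module>
  File "<stdin>", line 7, in pct
    return _quantile_unchecked(
        a, q, axis, out, overwrite_input, method, keepdims, weights)
    return _ureduce(a,
                    func=_quantile_ureduce_func,
    ...<5 lines>...
                    overwrite_input=overwrite_input,
                    method=method)
    r = func(a, **kwargs)
    result = _quantile(arr,
                       quantiles=q,
    ...<2 lines>...
                       out=out,
                       weights=wgt)
    slices_having_nans = np.isnan(arr[-1, ...])
                                  ~~~^^^^^^^^^
IndexError: index -1 is out of bounds for axis 0 with size 0
```

```bash
python3 - <<'E'
from h import *
S=np.load("pics/side0.npz");C=np.load("pics/scene0.npz")
for c,l in((S,((296,250),(299,270),(291,225),(335,265),(400,350))),(C,((290,165),(318,190),(285,265),(300,180),(222,175)))):
    W=pts(c);h=cv2.cvtColor(c["pixels"],cv2.COLOR_RGB2HSV)
    for u,v in l: print((u,v),h[v,u],c["pixels"][v,u],np.round(W[v,u],3))
W=pts(S);h=cv2.cvtColor(S["pixels"],cv2.COLOR_RGB2HSV).astype(int);Wc=pts(C)
b=(h[...,0]>=98)&(h[...,0]<125)&(h[...,1]>60)&box(W,.36,.62,-.45,-.1,.0,.14)
print(b.sum(), np.round(S["t"],3))
for lo,hi in((-.36,-.3),):
  pass
p=W[b]
# crate frame approx: center (.5386,-.2738) yaw -8
a=np.radians(-8.);R=np.array([[np.cos(a),-np.sin(a)],[np.sin(a),np.cos(a)]])
q=(p[:,:2]-[.5386,-.2738])@R
hst,e=np.histogram(q[:,0],np.arange(-.16,.05,.01));print(dict(zip(np.round(e,2).tolist(),hst.tolist())))
for sel,nm in((q[:,0]<-.08,"A"),(q[:,0]>-.08,"B")):
  for s2 in ((q[:,1]<0),(q[:,1]>=0)):
    m=sel&s2
    if m.sum()<20: continue
    r=p[m]; o=np.argsort(r[:,2]); print(nm,m.sum(),"y'",np.round(np.percentile(q[m][:,1],[1,99]),3),"z",np.round(np.percentile(r[:,2],[1,90,99]),3),"top x'",np.round(np.median(q[m][r[:,2]>np.percentile(r[:,2],99)-.006],0),4))
m=box(Wc,.65,.9,-.16,.16,.1,.2);print("scene chest",m.sum(),np.round(np.percentile(Wc[m],[1,50,99],axis=0),3).tolist())
E
```

```text
(296, 250) [100  86  74] [49 66 74] [ 0.415 -0.278  0.106]
(299, 270) [100  80 130] [ 89 117 130] [ 0.404 -0.337  0.108]
(291, 225) [99 92 72] [46 64 72] [ 0.427 -0.2    0.107]
(335, 265) [100  88 125] [ 82 111 125] [ 0.485 -0.351  0.108]
(400, 350) [ 82 158 158] [ 60 158 132] [ 0.565 -0.543  0.011]
(290, 165) [ 21  21 157] [157 153 144] [1.286 0.44  0.976]
(318, 190) [ 19  22 159] [159 154 145] [1.286 0.447 0.973]
(285, 265) [ 10  62 180] [180 150 136] [1.286 0.437 0.942]
(300, 180) [ 19  26 157] [157 151 141] [1.286 0.443 0.974]
(222, 175) [ 59  57 130] [102 130 101] [1.285 0.416 0.961]
897 [-0.532  0.123  1.297]
{-0.16: 0, -0.15: 0, -0.14: 24, -0.13: 324, -0.12: 195, -0.11: 145, -0.1: 3, -0.09: 0, -0.08: 0, -0.07: 0, -0.06: 0, -0.05: 125, -0.04: 58, -0.03: 23, -0.02: 0, -0.01: 0, 0.0: 0, 0.01: 0, 0.02: 0, 0.03: 0}
A 375 y' [-0.109 -0.011] z [0.037 0.108 0.11 ] top x' [-0.1264 -0.0621]
A 316 y' [0.007 0.107] z [0.03  0.108 0.11 ] top x' [-0.1256  0.0558]
B 206 y' [-0.111 -0.018] z [0.06  0.108 0.11 ] top x' [-0.0439 -0.069 ]Traceback (most recent call last):
  File "<stdin>", line 21, in <module>
    return _quantile_unchecked(
        a, q, axis, out, overwrite_input, method, keepdims, weights)
    return _ureduce(a,
                    func=_quantile_ureduce_func,
    ...<5 lines>...
                    overwrite_input=overwrite_input,
                    method=method)
    r = func(a, **kwargs)
    result = _quantile(arr,
                       quantiles=q,
    ...<2 lines>...
                       out=out,
                       weights=wgt)
    slices_having_nans = np.isnan(arr[-1, ...])
                                  ~~~^^^^^^^^^
IndexError: index -1 is out of bounds for axis 0 with size 0
```

Request:
drive_tool(
  commands=[
    [[0,0,0,0,0,1,0],[0,0,0,0,0,1,0],[0,0,0,0,0,1,0],[0,0,0,0,0,1,0],[0,0,0,0,0,1,0],[0,0,0,0,0,1,0],[0,0,0,0,0,1,0],[0,0,0,0,0,1,0],[0,0,0,0,0,1,0],[0,0,0,0,0,1,0]],
  ],
)

```text
time_s: 1.1
eef_pos: [0.1725, 0.5484, 0.4041]
eef_rot: [0.0, 0.754, 0.657, -0.0]
wrist_force: [0.5, 0.6, 0.4]
opening: 1.005
```

```bash
cat >> h.py <<'E'
from scipy.spatial.transform import Rotation as Ro
def pose():
    from bench import ctrl
    o=ctrl.get_obs();q=o["eef_rot"];return np.array(o["eef_pos"]),Ro.from_quat([q[1],q[2],q[3],q[0]]).as_matrix(),o
def tool(heading,lean=0):
    """tool y at heading (deg), tool z down; lean>0: held tile's top goes towards +heading"""
    a=np.radians(heading);y=np.array([np.cos(a),np.sin(a),0]);z=np.array([0,0,-1.]);B=np.stack([np.cross(y,z),y,z],1)
    return B@Ro.from_rotvec([np.radians(lean),0,0]).as_matrix()
def go(grasp,R,pinch=.1547,via=None):
    """report to bring grasp point to `grasp` with orientation R; shifts in the tool frame after the turn, units"""
    p,R0,o=pose();t=np.array(grasp)-R[:,2]*pinch
    rv=np.degrees(Ro.from_matrix(R0.T@R).as_rotvec())/8
    print("t%.1f"%o["time_s"],"grasp now",np.round(p+R0[:,2]*pinch,4),"open %.3f"%o["opening"],"F",np.round(o["wrist_force"],1))
    print("  turn units",np.round(rv,2),"shift units (present axes)",np.round(R0.T@(t-p)/.05,2),"(after-turn axes)",np.round(R.T@(t-p)/.05,2))
E
python3 - <<'E'
from h import *
go([.46,-.27,.25],tool(-8,0)); print(np.round(pose()[2]['q'],2))
E
```

```text
t1.1 grasp now [0.1724 0.5482 0.2494] open 1.005 F [0.5 0.6 0.4]
  turn units [-0.    0.01  0.03] shift units (present axes) [-15.44   7.92   0.  ] (after-turn axes) [-1.541e+01  7.970e+00 -1.000e-02]
[ 1.06  0.18  1.61 -0.    1.35  1.2 ]
```

Request:
drive_tool(
  commands=[
    [[-0.77,0.4,0,0,0,0,0],[-0.77,0.4,0,0,0,0,0],[-0.77,0.4,0,0,0,0,0],[-0.77,0.4,0,0,0,0,0],[-0.77,0.4,0,0,0,0,0],[-0.77,0.4,0,0,0,0,0],[-0.77,0.4,0,0,0,0,0],[-0.77,0.4,0,0,0,0,0],[-0.77,0.4,0,0,0,0,0],[-0.77,0.4,0,0,0,0,0]],
  ],
)

```text
time_s: 2.1
eef_pos: [0.3207, 0.1392, 0.4046]
eef_rot: [0.0, 0.752, 0.66, 0.0]
wrist_force: [1.1, 0.0, -0.5]
opening: 0.998
```

Request:
drive_tool(
  commands=[
    [[-0.77,0.4,0,0,0,0,0],[-0.77,0.4,0,0,0,0,0],[-0.77,0.4,0,0,0,0,0],[-0.77,0.4,0,0,0,0,0],[-0.77,0.4,0,0,0,0,0],[-0.77,0.4,0,0,0,0,0],[-0.77,0.4,0,0,0,0,0],[-0.77,0.4,0,0,0,0,0],[-0.77,0.4,0,0,0,0,0],[-0.77,0.4,0,0,0,0,0]],
  ],
)

```text
time_s: 3.1
eef_pos: [0.4693, -0.2687, 0.4042]
eef_rot: [-0.0, 0.752, 0.659, -0.0]
wrist_force: [1.1, -0.1, 0.7]
opening: 0.997
```

```bash
cat >> h.py <<'E'
def wrist(name):
    from bench import ctrl
    p,R0,o=pose();c=ctrl.camera("wrist");K=c["intrinsics"];d=c["depth"];T=c["tool_from_camera"]
    v,u=np.mgrid[:d.shape[0],:d.shape[1]]
    x=(u-K[0,2])/K[0,0];y=(v-K[1,2])/K[1,1];th=np.hypot(x,y);s=np.where(th>0,np.tan(np.minimum(th,1.5))/np.maximum(th,1e-9),1)
    P=np.stack([x*s*d,y*s*d,d],-1);P=P@T[:3,:3].T+T[:3,3];W=P@R0.T+p;W[(d==0)|(th>1.4)]=np.nan
    cv2.imwrite(f"pics/{name}.png",c["pixels"][...,::-1]);np.savez(f"pics/{name}.npz",W=W,pix=c["pixels"],T=T,K=K)
    return c["pixels"],W
E
python3 - <<'E'
from h import *
go([.46,-.27,.25],tool(-8,0))
im,W=wrist("w1");d=np.load("pics/w1.npz");print(np.round(d["T"],3).tolist(),np.round(d["K"],1).tolist())
m=np.isfinite(W[...,0]);print(m.mean(),np.nanpercentile(W[...,2],[5,25,50]))
E
```

```text
t3.1 grasp now [ 0.4692 -0.2686  0.2495] open 0.997 F [ 1.1 -0.1  0.7]
  turn units [-0.   -0.    0.06] shift units (present axes) [-0.05 -0.18 -0.01] (after-turn axes) [-0.05 -0.18 -0.01]
[[-0.0, -0.951, -0.308, 0.08], [1.0, 0.0, -0.001, -0.0], [0.001, -0.308, 0.951, 0.029], [0.0, 0.0, 0.0, 1.0]] [[309.7, 0.0, 321.1], [0.0, 309.7, 205.6], [0.0, 0.0, 1.0]]
0.99632421875 [-0.00030215  0.00143817  0.00332717]
```

View pics/w1.png

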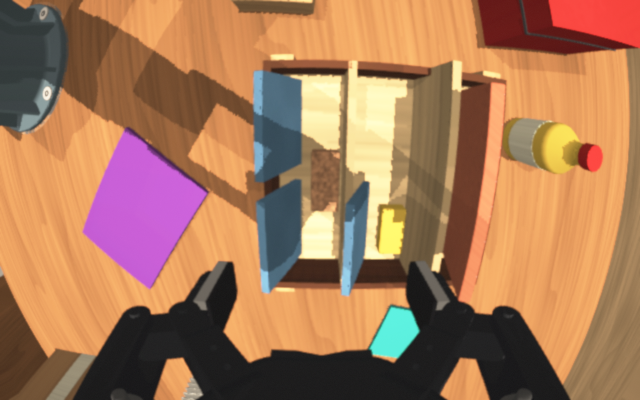

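```bash
cat >> h.py <<'E'
def comps(W,mask,minn=150):
    k,lab,st,ce=cv2.connectedComponentsWithStats(mask.astype(np.uint8))
    for i in range(1,k):
        if st[i,4]>minn: yield lab==i,np.round(ce[i]).astype(int)
def tilefit(p,hd):
    """plane+extent of leaning tile; returns in heading frame"""
    for _ in range(4):
        c=np.median(p,0);vt=np.linalg.svd(p-p.mean(0),full_matrices=False)[2];n=vt[2]*np.sign(vt[2][0]);r=(p-p.mean(0))@n;p=p[abs(r)<max(.0025,2*np.median(abs(r)))]
    h=np.degrees(np.arctan2(n[1],n[0]));lean=np.degrees(np.arcsin(n[2]))
    a=np.radians(h);yv=np.array([-np.sin(a),np.cos(a),0]);zv=np.cross(n,yv)
    o=p.mean(0);yy=(p-o)@yv;zz=(p-o)@zv
    ym=(np.percentile(yy,.5)+np.percentile(yy,99.5))/2;zt=np.percentile(zz,99.5)
    return dict(n=n,heading=h,lean=lean,top=o+yv*ym+zv*zt,w=np.ptp(np.percentile(yy,[.5,99.5])),zv=zv,N=len(p))
E
python3 - <<'E'
from h import *
d=np.load("pics/w1.npz");W=d["W"];h=cv2.cvtColor(d["pix"],cv2.COLOR_RGB2HSV).astype(int)
bl=(h[...,0]>98)&(h[...,0]<118)&(h[...,1]>80)&box(W,.36,.62,-.45,-.1,.02,.14)
for m,c in comps(W,bl):
    f=tilefit(W[m],-8);print("blue",c,{k:np.round(v,4) for k,v in f.items()})
tc=((h[...,0]<14)|(h[...,0]>172))&(h[...,1]>80)&box(W,.54,.7,-.42,-.12,.085,.25)
for m,c in comps(W,tc):
    f=tilefit(W[m],-8);print("terra",c,{k:np.round(v,4) for k,v in f.items()})
m=box(W,.38,.70,-.43,-.12,.062,.078)&~bl;print("crate",rect(W[m][:,:2]))
m=box(W,.68,.72,-.12,.0,.02,.12);print(m.sum(),np.percentile(W[m][:,0],[5,50,95]) if m.sum() else 0)
m=box(W,.39,.51,-.10,.03,.039,.055);print("block",m.sum(),rect(W[m][:,:2]) if m.sum()>9 else 0)
m=box(W,.3,.8,-.7,.2,-.02,.02);print("bench z",np.nanmedian(W[m][:,2]))
E
```

```text
blue [276 124] {'n': array([ 0.946 , -0.1418,  0.2914]), 'heading': np.float64(-8.5224), 'lean': np.float64(16.9399), 'top': array([ 0.4259, -0.1965,  0.1089]), 'w': np.float64(0.0956), 'zv': array([-0.2882,  0.0432,  0.9566]), 'N': np.int64(3888)}
blue [279 233] {'n': array([ 0.9464, -0.1402,  0.2911]), 'heading': np.float64(-8.429), 'lean': np.float64(16.923), 'top': array([ 0.4086, -0.3121,  0.1085]), 'w': np.float64(0.097), 'zv': array([-0.2879,  0.0427,  0.9567]), 'N': np.int64(3085)}
blue [354 237] {'n': array([ 0.9421, -0.1347,  0.307 ]), 'heading': np.float64(-8.1354), 'lean': np.float64(17.8809), 'top': array([ 0.4897, -0.3246,  0.1085]), 'w': np.float64(0.0964), 'zv': array([-0.3039,  0.0435,  0.9517]), 'N': np.int64(1283)}
terra [473 183] {'n': array([ 0.9715, -0.1463,  0.1866]), 'heading': np.float64(-8.5649), 'lean': np.float64(10.7551), 'top': array([ 0.5712, -0.2538,  0.2067]), 'w': np.float64(0.147), 'zv': array([-0.1845,  0.0278,  0.9824]), 'N': np.int64(6409)}
crate (array([ 538.9, -273.8]), array([260.1, 257.9]), 81.68)
1858 [0.70009095 0.70138321 0.70277025]
block 253 (array([441.2, -60.4]), array([ 4.1, 89.8]), 77.38)
bench z 0.001872578575226047
```

```bash
python3 - <<'E'
from h import *
R=tool(-8.4,-16.5);z=-R[:,2]
for g in ([.4253,-.1965,.0935],[.4080,-.3121,.0935],[.4891,-.3246,.0935]):
    go(np.array(g)+z*.08,R)
E
```

```text
t3.1 grasp now [ 0.4706 -0.2745  0.2492] open 1.000 F [-1.3 -4.2  2. ]
  turn units [-2.05  0.01  0.1 ] shift units (present axes) [ 1.44 -2.44  1.7 ] (after-turn axes) [ 1.4  -2.84  0.94]
t3.1 grasp now [ 0.4706 -0.2745  0.2492] open 1.000 F [-1.3 -4.2  2. ]
  turn units [-2.05  0.01  0.1 ] shift units (present axes) [-0.9  -2.47  1.71] (after-turn axes) [-0.94 -2.84  0.94]
t3.1 grasp now [ 0.4706 -0.2745  0.2492] open 1.000 F [-1.3 -4.2  2. ]
  turn units [-2.05  0.01  0.1 ] shift units (present axes) [-0.93 -0.83  1.71] (after-turn axes) [-0.95 -1.27  1.41]
```

Request:
drive_tool(
  commands=[
    [[0,0,0,-1,0,0.05,120],[0,0,0,-1.0,0,0.05,120],[0.35,-0.71,0.24,-0.05,0,0,120],[0.35,-0.71,0.23,0,0,0,120],[0.35,-0.71,0.23,0,0,0,120],[0.35,-0.71,0.24,0,0,0,120],[0,0,0,0,0,0,120],[0,0,0,0,0,0,120],[0,0,0,0,0,0,120]],
  ],
)

```text
time_s: 4.05
eef_pos: [0.3582, -0.1806, 0.321]
eef_rot: [0.109, 0.748, 0.648, 0.094]
wrist_force: [0.6, 0.3, 0.3]
opening: 0.527
```

```bash
python3 - <<'E'
from h import *
R=tool(-8.4,-16.5)
go([.4253,-.1965,.0935],R); print(np.round(pose()[2]['q'],2))
E
```

```text
t4.0 grasp now [ 0.4017 -0.1869  0.1727] open 0.527 F [0.6 0.3 0.3]
  turn units [ 0.   -0.01  0.02] shift units (present axes) [-0.12  0.02  1.66] (after-turn axes) [-0.12  0.03  1.66]
[-0.83 -0.22  2.2   0.22  0.96 -0.8 ]
```

Request:
drive_tool(
  commands=[
    [[-0.03,0,0.41,0,0,0,120],[-0.03,0,0.41,0,0,0,120],[-0.03,0,0.42,0,0,0,120],[-0.03,0.02,0.42,0,0,0,120],[0,0,0,0,0,0,120],[0,0,0,0,0,0,120]],
  ],
)

```text
time_s: 4.65
eef_pos: [0.3814, -0.1897, 0.241]
eef_rot: [0.107, 0.748, 0.648, 0.094]
wrist_force: [0.4, -0.7, -0.1]
opening: 0.528
```

Request:
drive_tool(
  commands=[
    [[0,0,0,0,0,0,255],[0,0,0,0,0,0,255],[0,0,0,0,0,0,255],[0,0,0,0,0,0,255],[0,0,0,0,0,0,255],[0,0,0,0,0,0,255],[0,0,0,0,0,0,255],[0,0,0,0,0,0,255]],
  ],
)

```text
time_s: 5.45
eef_pos: [0.3817, -0.1899, 0.2421]
eef_rot: [0.11, 0.748, 0.647, 0.094]
wrist_force: [5.4, -0.4, 5.6]
opening: 0.098
```

```bash
python3 - <<'E'
from h import *
R=tool(-8.4,-16.5)
go([.4253,-.1965,.0935],R)
E
```

```text
t5.5 grasp now [ 0.4255 -0.1964  0.0938] open 0.098 F [ 5.4 -0.4  5.6]
  turn units [ 0.02 -0.    0.01] shift units (present axes) [-0.    0.    0.01] (after-turn axes) [-0.    0.    0.01]
```

Request:
drive_tool(
  commands=[
    [[0,0.14,-0.48,0,0,0,255],[0,0.23,-0.77,0,0,0,255],[0,0.23,-0.77,0,0,0,255],[0,0.23,-0.77,0,0,0,255],[0,0.17,-0.57,0,0,0,255],[0,0,0,1,0,0,255],[0,0,0,1,0,0,255],[0,0,0,0.06,0,0,255],[0,0,0,0,0,0,255],[0,0,0,0,0,0,255]],
  ],
)

```text
time_s: 6.45
eef_pos: [0.3809, -0.1892, 0.415]
eef_rot: [-0.001, 0.756, 0.654, 0.001]
wrist_force: [-0.0, -0.2, -1.7]
opening: 0.088
```

```bash
python3 - <<'E'
from h import *
go([.53,.14,.27],tool(4.5,0))
E
```

```text
t6.5 grasp now [ 0.381  -0.1888  0.2603] open 0.088 F [-0.  -0.2 -1.7]
  turn units [ 0.   -0.02 -1.59] shift units (present axes) [ 6.94  2.01 -0.17] (after-turn axes) [ 6.33  3.49 -0.19]
```

Request:
drive_tool(
  commands=[
    [[0,0,0,0,0,-0.8,255],[0,0,0,0,0,-0.79,255],[0.4,0.22,0,0,0,0,255],[0.79,0.44,0,0,0,0,255],[0.79,0.44,0,0,0,0,255],[0.79,0.44,-0.1,0,0,0,255],[0.79,0.44,-0.1,0,0,0,255],[0.79,0.44,0,0,0,0,255],[0.79,0.44,0,0,0,0,255],[0.79,0.44,0,0,0,0,255]],
  ],
)

```text
time_s: 7.45
eef_pos: [0.5227, 0.1206, 0.4262]
eef_rot: [-0.001, 0.679, 0.734, 0.001]
wrist_force: [0.4, -0.5, -2.3]
opening: 0.092
```

Request:
drive_tool(
  commands=[
    [[0.4,0.2,0,0,0,0,255],[0,0,0,0,0,0,255],[0,0,0,0,0,0,255],[0,0,0,0,0,0,255]],
  ],
)

```text
time_s: 7.85
eef_pos: [0.5306, 0.1387, 0.4261]
eef_rot: [-0.001, 0.679, 0.734, 0.0]
wrist_force: [-0.2, 0.1, -1.9]
opening: 0.096
```

```bash
python3 - <<'E'
from h import *
go([.53,.14,.27],tool(4.5,0))
im,W=wrist("w2")
m=box(W,.38,.70,.2,.4,.042,.054);r=rect(W[m][:,:2]);print(r)
h=cv2.cvtColor(im,cv2.COLOR_RGB2HSV).astype(int)
# height profile across grooves in rack frame
for yaw in(4.2,):
    a=np.radians(yaw);c=r[0]/1000
    mm=box(W,.36,.72,.2,.4,.0,.065);p=W[mm];q=(p[:,:2]-c)@np.array([[np.cos(a),-np.sin(a)],[np.sin(a),np.cos(a)]])
    s=abs(q[:,1])<.04;b=np.round(q[s,0]*1000/4).astype(int)*4
    print([(k,int(np.median(p[s,2][b==k])*1000)) for k in np.unique(b)])
m=box(W,.36,.72,.2,.4,.065,.13);p=W[m];print("white?",len(p),np.round(np.percentile(p,[1,50,99],axis=0),3).tolist())
bl=(h[...,0]>98)&(h[...,0]<118)&(h[...,1]>80)
for m,c in comps(W,bl,60): p=W[m];print("blue",c,len(p),np.round(np.percentile(p,[2,50,98],axis=0),3).tolist())
E
```

```text
t7.8 grasp now [0.5304 0.139  0.2714] open 0.096 F [-0.2  0.1 -1.9]
  turn units [-0.01 -0.02 -0.01] shift units (present axes) [ 0.03 -0.01  0.03] (after-turn axes) [ 0.03 -0.01  0.03]
(array([534. , 297.8]), array([264.1, 129. ]), 5.81)
[(np.int64(-176), 1), (np.int64(-172), 1), (np.int64(-168), 1), (np.int64(-164), 1), (np.int64(-160), 1), (np.int64(-156), 1), (np.int64(-152), 1), (np.int64(-148), 1), (np.int64(-144), 1), (np.int64(-132), 42), (np.int64(-128), 45), (np.int64(-124), 49), (np.int64(-120), 49), (np.int64(-116), 49), (np.int64(-112), 49), (np.int64(-108), 49), (np.int64(-104), 47), (np.int64(-100), 42), (np.int64(-96), 16), (np.int64(-92), 13), (np.int64(-88), 42), (np.int64(-84), 43), (np.int64(-80), 47), (np.int64(-76), 49), (np.int64(-72), 49), (np.int64(-68), 49), (np.int64(-64), 49), (np.int64(-60), 49), (np.int64(-56), 45), (np.int64(-52), 30), (np.int64(-48), 13), (np.int64(-44), 13), (np.int64(-40), 42), (np.int64(-36), 45), (np.int64(-32), 49), (np.int64(-28), 49), (np.int64(-24), 49), (np.int64(-20), 49), (np.int64(-16), 49), (np.int64(-12), 47), (np.int64(-
[... 242 characters left out ...]
2), (np.int64(44), 13), (np.int64(48), 13), (np.int64(52), 30), (np.int64(56), 45), (np.int64(60), 49), (np.int64(64), 49), (np.int64(68), 49), (np.int64(72), 49), (np.int64(76), 49), (np.int64(80), 47), (np.int64(84), 43), (np.int64(88), 51), (np.int64(120), 49), (np.int64(124), 49), (np.int64(128), 45), (np.int64(132), 42), (np.int64(148), 1), (np.int64(152), 1), (np.int64(156), 1), (np.int64(160), 1), (np.int64(164), 1), (np.int64(168), 1), (np.int64(172), 1), (np.int64(176), 1), (np.int64(180), 1), (np.int64(184), 1), (np.int64(188), 1)]
white? 2794 [[0.617, 0.212, 0.066], [0.625, 0.282, 0.094], [0.72, 0.347, 0.115]]
blue [321 256] 3609 [[nan, nan, nan], [nan, nan, nan], [nan, nan, nan]]
```

View pics/w2.png

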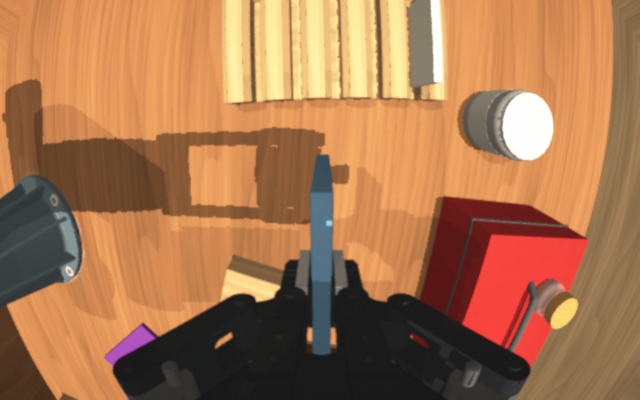

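```bash
python3 - <<'E'
from h import *
W=np.load("pics/w2.npz")["W"];p=W[box(W,.36,.72,.2,.4,.008,.02)]
c=np.array([.534,.2978]);a=np.radians(5.3);q=(p[:,:2]-c)@np.array([[np.cos(a),-np.sin(a)],[np.sin(a),np.cos(a)]])
for s in(-.092,-.046,0,.046):
    m=(abs(q[:,0]-s)<.0085)&(abs(q[:,1])<.06)
    y=np.round(q[m,1]/.01).astype(int)
    mid=[(k*10,round(1000*(q[m,0][y==k].min()+q[m,0][y==k].max())/2,1)) for k in np.unique(y) if (y==k).sum()>5]
    mid=np.array(mid);f=np.polyfit(mid[:,0],mid[:,1],1);print(s,len(mid),"slope deg",round(np.degrees(f[0]),2),"centre",round(f[1],1),mid[[0,-1]].tolist())
E
```

```text
-0.092 13 slope deg -0.68 centre -94.9 [[-60.0, -94.2], [60.0, -95.7]]
-0.046 13 slope deg -0.57 centre -47.1 [[-60.0, -46.8], [60.0, -47.8]]
0 13 slope deg -0.4 centre 0.8 [[-60.0, 0.9], [60.0, 0.4]]
0.046 13 slope deg -0.4 centre 48.7 [[-60.0, 48.9], [60.0, 48.0]]
```

```bash
python3 - <<'E'
from h import *
go([.534,.2978,.16],tool(5.8,0))
E
```

```text
t7.9 grasp now [0.5305 0.1389 0.2715] open 0.096 F [ 0.8 -0.4 -1.5]
  turn units [-0.01 -0.02 -0.18] shift units (present axes) [3.17 0.31 2.24] (after-turn axes) [3.16 0.39 2.23]
```

Request:
drive_tool(
  commands=[
    [[0,0,0,0,-0.02,-0.18,255],[0.7,0.1,0,0,0,0,255],[0.82,0.1,0,0,0,0,255],[0.82,0.1,0,0,0,0,255],[0.82,0.09,0.2,0,0,0,255],[0,0,0.6,0,0,0,255],[0,0,0.8,0,0,0,255],[0,0,0.6,0,0,0,255],[0,0,0,0,0,0,255],[0,0,0,0,0,0,255]],
  ],
)

```text
time_s: 8.9
eef_pos: [0.5344, 0.2982, 0.3166]
eef_rot: [-0.0, 0.67, 0.742, -0.001]
wrist_force: [-0.3, 0.3, -1.7]
opening: 0.093
```

```bash
python3 - <<'E'
from h import *
go([.534,.2978,.0996],tool(5.8,0))
E
```

```text
t8.9 grasp now [0.5342 0.2981 0.1619] open 0.093 F [-0.3  0.3 -1.7]
  turn units [-0.01  0.    0.01] shift units (present axes) [-0.01 -0.01  1.25] (after-turn axes) [-0.01 -0.01  1.25]
```

Request:
drive_tool(
  commands=[
    [[0,0,0.2,0,0,0,255],[0,0,0.2,0,0,0,255],[0,0,0.2,0,0,0,255],[0,0,0.2,0,0,0,255],[0,0,0.2,0,0,0,255],[0,0,0.1,0,0,0,255],[0,0,0.08,0,0,0,255],[0,0,0,0,0,0,255],[0,0,0,0,0,0,255]],
  ],
)

```text
time_s: 9.8
eef_pos: [0.5341, 0.2988, 0.2574]
eef_rot: [0.0, 0.67, 0.743, -0.0]
wrist_force: [0.5, -0.2, -2.1]
opening: 0.092
```

```bash
python3 - <<'E'
from h import *
go([.534,.2978,.0996],tool(5.8,0))
E
```

```text
t9.8 grasp now [0.5341 0.2987 0.1027] open 0.092 F [ 0.5 -0.2 -2.1]
  turn units [-0.    0.    0.01] shift units (present axes) [-0.02 -0.    0.06] (after-turn axes) [-0.02 -0.    0.06]
```

Request:
drive_tool(
  commands=[
    [[0,0,0.02,0,0,0,255],[0,0,0.02,0,0,0,255],[0,0,0.02,0,0,0,255],[0,0,0,0,0,0,255],[0,0,0,0,0,0,255]],
  ],
)

```text
time_s: 10.3
eef_pos: [0.5344, 0.2987, 0.2554]
eef_rot: [0.0, 0.67, 0.743, -0.0]
wrist_force: [-0.9, -2.2, 5.6]
opening: 0.091
```

Request:
drive_tool(
  commands=[
    [[0,0,0.02,0,0,0,255],[0,0,0,0,0,0,255],[0,0,0,0,0,0,255]],
  ],
)

```text
time_s: 10.6
eef_pos: [0.5347, 0.2987, 0.2552]
eef_rot: [0.001, 0.67, 0.743, 0.0]
wrist_force: [-3.0, -2.3, 11.3]
opening: 0.094
```

Request:
drive_tool(
  commands=[
    [[0,0,0,0,0,0,190],[0,0,0,0,0,0,190],[0,0,0,0,0,0,190],[0,0,0,0,0,0,190],[0,0,-0.2,0,0,0,190],[0,0,-0.5,0,0,0,190],[0,0,-1,0,0,0,190],[0,0,-1,0,0,0,190],[0,0,0,0,0,0,120],[0,0,0,0,0,0,120]],
  ],
)

```text
time_s: 11.6
eef_pos: [0.5345, 0.299, 0.391]
eef_rot: [0.001, 0.67, 0.743, 0.002]
wrist_force: [-0.7, 0.4, -1.1]
opening: 0.531
```

```bash
python3 - <<'E'
from h import *
R=tool(-8.4,-16.5)
go([.4080,-.3121,.0935]-R[:,2]*.12,R)
im,W=wrist("w3");h=cv2.cvtColor(im,cv2.COLOR_RGB2HSV).astype(int)
bl=(h[...,0]>98)&(h[...,0]<118)&(h[...,1]>80)&box(W,.36,.72,.2,.4,.0,.2)
for m,c in comps(W,bl,60): p=W[m];print("blue",c,len(p),np.round(np.percentile(p,[1,50,99],axis=0),3).tolist())
E
```

```text
t11.6 grasp now [0.535  0.2991 0.2363] open 0.531 F [-0.7  0.4 -1.1]
  turn units [-2.03 -0.26  1.78] shift units (present axes) [-11.51  -5.29   0.66] (after-turn axes) [-1.246e+01 -2.380e+00  1.000e-02]
blue [320 196] 964 [[0.527, 0.251, 0.052], [0.534, 0.308, 0.113], [0.541, 0.348, 0.115]]
```

Request:
drive_tool(
  commands=[
    [[0,0,0,0,0,0.89,120],[0,0,0,0,0,0.89,120],[-0.46,-0.1,0,0,0,0,120],[-0.9,-0.2,0,0,0,0,120],[-0.9,-0.2,0,0,0,0,120],[-0.9,-0.2,0,0,0,0,120],[-0.9,-0.2,0,0,0,0,120],[-0.9,-0.2,0,0,0,0,120],[-0.9,-0.2,0,0,0,0,120],[-0.9,-0.2,0,0,0,0,120]],
  ],
)

```text
time_s: 12.65
eef_pos: [0.4094, -0.0259, 0.387]
eef_rot: [-0.001, 0.756, 0.654, -0.001]
wrist_force: [1.1, -1.0, -0.7]
opening: 0.532
```

Request:
drive_tool(
  commands=[
    [[-0.9,-0.2,0,0,0,0,120],[-0.9,-0.2,0,0,0,0,120],[-0.9,-0.2,0.1,0,0,0,120],[-0.9,-0.2,0.2,0,0,0,120],[-0.9,-0.2,0.2,0,0,0,120],[-0.9,0,0.16,0,0,0,120],[-0.3,0,0,-1,0,0,120],[0,0,0,-1,0,0,120],[0,0,0,-0.06,0,0,120],[0,0,0,0,0,0,120]],
  ],
)

```text
time_s: 13.65
eef_pos: [0.3194, -0.299, 0.3546]
eef_rot: [0.106, 0.749, 0.647, 0.093]
wrist_force: [-0.0, -0.5, -0.4]
opening: 0.53
```

```bash
python3 - <<'E'
from h import *
R=tool(-8.4,-16.5)
go([.4080,-.3121,.0935],R)
im,W=wrist("w4");h=cv2.cvtColor(im,cv2.COLOR_RGB2HSV).astype(int)
bl=(h[...,0]>98)&(h[...,0]<118)&(h[...,1]>80)&box(W,.36,.62,-.45,-.1,.02,.14)
for m,c in comps(W,bl):
    f=tilefit(W[m],-8);print("blue",c,{k:np.round(v,4) for k,v in f.items()})
E
```

```text
t13.7 grasp now [ 0.3621 -0.3051  0.206 ] open 0.530 F [-0.  -0.5 -0.4]
  turn units [-0.04 -0.01 -0.  ] shift units (present axes) [-0.    0.25  2.42] (after-turn axes) [-0.    0.23  2.42]
blue [337 206] {'n': array([ 0.9519, -0.1337,  0.2757]), 'heading': np.float64(-7.9935), 'lean': np.float64(16.0016), 'top': array([ 0.4037, -0.3117,  0.1077]), 'w': np.float64(0.0978), 'zv': array([-0.273 ,  0.0383,  0.9613]), 'N': np.int64(1130)}
blue [417 197] {'n': array([ 0.9481, -0.1418,  0.2847]), 'heading': np.float64(-8.5044), 'lean': np.float64(16.5386), 'top': array([ 0.4825, -0.3238,  0.1059]), 'w': np.float64(0.0957), 'zv': array([-0.2815,  0.0421,  0.9586]), 'N': np.int64(1016)}
```

Request:
drive_tool(
  commands=[
    [[0,0.12,0.1,-0.04,0,0,120],[0,0.12,0.3,0,0,0,120],[0,0,0.45,0,0,0,120],[0,0,0.45,0,0,0,120],[0,0,0.45,0,0,0,120],[0,0,0.4,0,0,0,120],[0,0,0.27,0,0,0,120],[0,0,0,0,0,0,120],[0,0,0,0,0,0,120]],
  ],
)

```text
time_s: 14.6
eef_pos: [0.3666, -0.3059, 0.2432]
eef_rot: [0.11, 0.748, 0.648, 0.095]
wrist_force: [0.3, -0.1, -0.8]
opening: 0.531
```

Request:
drive_tool(
  commands=[
    [[0,0,0,0,0,0,255],[0,0,0,0,0,0,255],[0,0,0,0,0,0,255],[0,0,0,0,0,0,255],[0,0,0,0,0,0,255],[0,0,0,0,0,0,255],[0,0,0,0,0,0,255],[0,0,0,0,0,0,255]],
  ],
)

```text
time_s: 15.4
eef_pos: [0.366, -0.3066, 0.2438]
eef_rot: [0.111, 0.748, 0.647, 0.095]
wrist_force: [-2.7, 0.1, 6.2]
opening: 0.093
```

```bash
python3 - <<'E'
from h import *
R=tool(-8.4,-16.5)
go([.4080,-.3121,.0935],R)
E
```

```text
t15.4 grasp now [ 0.4102 -0.3133  0.0957] open 0.093 F [-2.7  0.1  6.2]
  turn units [0.04 0.01 0.01] shift units (present axes) [ 0.01 -0.04  0.03] (after-turn axes) [ 0.01 -0.04  0.03]
```

Request:
drive_tool(
  commands=[
    [[0,0.14,-0.48,0,0,0,255],[0,0.23,-0.77,0,0,0,255],[0,0.23,-0.77,0,0,0,255],[0,0.23,-0.77,0,0,0,255],[0,0.17,-0.57,0,0,0,255],[0,0,0,1,0,0,255],[0,0,0,1,0,0,255],[0,0,0,0.1,0,-0.8,255],[0,0,0,0,0,-0.98,255],[0,0,0,0,0,0,255]],
  ],
)

```text
time_s: 16.4
eef_pos: [0.3654, -0.3059, 0.4179]
eef_rot: [-0.001, 0.669, 0.743, -0.001]
wrist_force: [-0.4, 0.7, -2.0]
opening: 0.09
```

```bash
python3 - <<'E'
from h import *
go([.4882,.2931,.26],tool(5.8,0))
E
```

```text
t16.4 grasp now [ 0.3652 -0.306   0.2632] open 0.090 F [-0.4  0.7 -2. ]
  turn units [-0.01  0.    0.02] shift units (present axes) [11.66  3.69  0.06] (after-turn axes) [11.67  3.65  0.06]
```

Request:
drive_tool(
  commands=[
    [[0.46,0.14,0,0,0,0,255],[0.9,0.28,0,0,0,0,255],[0.9,0.28,0,0,0,0,255],[0.9,0.28,0,0,0,0,255],[0.9,0.28,0,0,0,0,255],[0.9,0.28,0,0,0,0,255],[0.9,0.28,0,0,0,0,255],[0.9,0.28,0,0,0,0,255],[0.9,0.28,0,0,0,0,255],[0.9,0.28,0,0,0,0,255]],
  ],
)

```text
time_s: 17.4
eef_pos: [0.4534, 0.1353, 0.4178]
eef_rot: [0.0, 0.671, 0.741, -0.001]
wrist_force: [1.6, -0.1, -1.1]
opening: 0.093
```

Request:
drive_tool(
  commands=[
    [[0.9,0.28,0,0,0,0,255],[0.9,0.28,0,0,0,0,255],[0.9,0.28,0,0,0,0,255],[0.4,0.15,0,0,0,0,255],[0,0,0.3,0,0,0,255],[0,0,0.6,0,0,0,255],[0,0,0.7,0,0,0,255],[0,0,0.4,0,0,0,255],[0,0,0,0,0,0,255],[0,0,0,0,0,0,255]],
  ],
)

```text
time_s: 18.4
eef_pos: [0.4868, 0.2917, 0.3174]
eef_rot: [-0.0, 0.671, 0.742, -0.001]
wrist_force: [-0.2, -0.2, -1.2]
opening: 0.093
```

```bash
python3 - <<'E'
from h import *
go([.4882,.2931,.1025],tool(5.8,0))
E
```

```text
t18.4 grasp now [0.4865 0.2914 0.1627] open 0.093 F [-0.2 -0.2 -1.2]
  turn units [-0.02  0.01 -0.  ] shift units (present axes) [0.03 0.03 1.2 ] (after-turn axes) [0.03 0.03 1.2 ]
```

Descend in two stages, the second gently onto the groove floor.

Request:
drive_tool(
  commands=[
    [[0.03,0.03,0.2,0,0,0,255],[0,0,0.2,0,0,0,255],[0,0,0.2,0,0,0,255],[0,0,0.2,0,0,0,255],[0,0,0.2,0,0,0,255],[0,0,0.14,0,0,0,255],[0,0,0,0,0,0,255],[0,0,0,0,0,0,255]],
  ],
)

```text
time_s: 19.2
eef_pos: [0.4882, 0.294, 0.2605]
eef_rot: [-0.0, 0.67, 0.743, -0.001]
wrist_force: [0.3, -1.2, -1.6]
opening: 0.092
```

Request:
drive_tool(
  commands=[
    [[0,0,0.02,0,0,0,255],[0,0,0.02,0,0,0,255],[0,0,0.02,0,0,0,255],[0,0,0.02,0,0,0,255],[0,0,0,0,0,0,255],[0,0,0,0,0,0,255]],
  ],
)

```text
time_s: 19.8
eef_pos: [0.4883, 0.294, 0.257]
eef_rot: [0.0, 0.67, 0.743, -0.001]
wrist_force: [-0.5, 1.2, 1.1]
opening: 0.092
```

Request:
drive_tool(
  commands=[
    [[0,0,0.02,0,0,0,255],[0,0,0.01,0,0,0,255],[0,0,0,0,0,0,255],[0,0,0,0,0,0,255]],
  ],
)

```text
time_s: 20.2
eef_pos: [0.4885, 0.2941, 0.257]
eef_rot: [0.001, 0.67, 0.743, -0.0]
wrist_force: [-3.8, -2.6, 13.5]
opening: 0.089
```

Request:
drive_tool(
  commands=[
    [[0,0,0,0,0,0,190],[0,0,0,0,0,0,190],[0,0,0,0,0,0,190],[0,0,0,0,0,0,190],[0,0,-0.2,0,0,0,190],[0,0,-0.5,0,0,0,190],[0,0,-1,0,0,0,190],[0,0,-1,0,0,0,190],[0,0,0,0,0,0,120],[0,0,0,0,0,0,120]],
  ],
)

```text
time_s: 21.2
eef_pos: [0.4886, 0.2943, 0.3925]
eef_rot: [0.001, 0.67, 0.743, 0.001]
wrist_force: [-0.7, 0.1, -0.7]
opening: 0.526
```

```bash
python3 - <<'E'
from h import *
R=tool(-8.4,-16.5)
p,_,_=pose();t=np.array([.4885,-.3243,.094])-R[:,2]*(.1547+.10)
print(np.round(tool(-8.4).T@(t-p)/.05,2),p)
im,W=wrist("w5");h=cv2.cvtColor(im,cv2.COLOR_RGB2HSV).astype(int)
bl=(h[...,0]>98)&(h[...,0]<118)&(h[...,1]>80)&box(W,.36,.72,.2,.4,.0,.2)
for m,c in comps(W,bl,60): p=W[m];print("blue",c,len(p),np.round(np.percentile(p,[1,50,99],axis=0),3).tolist())
E
```

```text
[-12.24   0.36   1.09] [0.48857052 0.29429853 0.39254836]
blue [320 196] 906 [[0.481, 0.247, 0.058], [0.488, 0.303, 0.113], [0.495, 0.343, 0.115]]
blue [369 193] 1987 [[0.526, 0.256, 0.038], [0.532, 0.304, 0.104], [0.541, 0.347, 0.115]]
```

Request:
drive_tool(
  commands=[
    [[0,0,0,0,0,0.89,120],[0,0,0,0,0,0.89,120],[-0.54,0,0,0,0,0,120],[-0.9,0,0,0,0,0,120],[-0.9,0,0,0,0,0,120],[-0.9,0,0,0,0,0,120],[-0.9,0,0,0,0,0,120],[-0.9,0,0,0,0,0,120],[-0.9,0,0,0,0,0,120],[-0.9,0,0,0,0,0,120]],
  ],
)

```text
time_s: 22.25
eef_pos: [0.4375, -0.0456, 0.3889]
eef_rot: [-0.001, 0.757, 0.654, -0.002]
wrist_force: [0.7, 0.2, -0.1]
opening: 0.532
```

Request:
drive_tool(
  commands=[
    [[-0.9,0,0,0,0,0,120],[-0.9,0,0,0,0,0,120],[-0.9,0,0,0,0,0,120],[-0.9,0,0,0,0,0,120],[-0.9,0.1,0,0,0,0,120],[-0.9,0.2,0.4,0,0,0,120],[0,0.11,0.4,-1,0,0,120],[0,0,0.2,-1,0,0,120],[0,0,0,-0.08,0,0,120],[0,0,0,0,0,0,120]],
  ],
)

```text
time_s: 23.25
eef_pos: [0.4204, -0.314, 0.3401]
eef_rot: [0.107, 0.749, 0.647, 0.093]
wrist_force: [0.7, 0.3, -0.4]
opening: 0.527
```

```bash
python3 - <<'E'
from h import *
R=tool(-8.4,-16.5)
go([.4912,-.3246,.0945],R)
im,W=wrist("w6");h=cv2.cvtColor(im,cv2.COLOR_RGB2HSV).astype(int)
bl=(h[...,0]>98)&(h[...,0]<118)&(h[...,1]>80)&box(W,.36,.62,-.45,-.1,.02,.14)
for m,c in comps(W,bl):
    f=tilefit(W[m],-8);print("blue",c,{k:np.round(v,4) for k,v in f.items()})
m=box(W,.38,.70,-.43,-.12,.062,.078)&~bl;print("crate",rect(W[m][:,:2]))
E
```

```text
t23.2 grasp now [ 0.4635 -0.3202  0.1917] open 0.527 F [ 0.7  0.3 -0.4]
  turn units [-0.02 -0.01  0.  ] shift units (present axes) [-0.01 -0.02  2.02] (after-turn axes) [-0.   -0.02  2.02]
blue [320 212] {'n': array([ 0.9471, -0.1378,  0.2897]), 'heading': np.float64(-8.2762), 'lean': np.float64(16.8405), 'top': array([ 0.4864, -0.325 ,  0.108 ]), 'w': np.float64(0.0976), 'zv': array([-0.2867,  0.0417,  0.9571]), 'N': np.int64(1234)}
crate (array([ 531.3, -279.8]), array([259.4, 257.6]), 84.78)
```

Request:
drive_tool(
  commands=[
    [[0,0,0.3,0,0,0,120],[0,0,0.4,0,0,0,120],[0,0,0.4,0,0,0,120],[0,0,0.4,0,0,0,120],[0,0,0.3,0,0,0,120],[0,0,0.2,0,0,0,120],[0,0,0,0,0,0,120],[0,0,0,0,0,0,120]],
  ],
)

```text
time_s: 24.1
eef_pos: [0.4498, -0.3187, 0.2461]
eef_rot: [0.11, 0.748, 0.647, 0.094]
wrist_force: [-0.2, 0.2, 0.3]
opening: 0.53
```

Request:
drive_tool(
  commands=[
    [[0,0,0,0,0,0,255],[0,0,0,0,0,0,255],[0,0,0,0,0,0,255],[0,0,0,0,0,0,255],[0,0,0,0,0,0,255],[0,0,0,0,0,0,255],[0,0,0,0,0,0,255],[0,0,0,0,0,0,255]],
  ],
)

```text
time_s: 24.9
eef_pos: [0.4494, -0.3188, 0.2457]
eef_rot: [0.11, 0.749, 0.647, 0.094]
wrist_force: [-2.4, 0.9, 4.6]
opening: 0.092
```

```bash
python3 - <<'E'
from h import *
R=tool(-8.4,-16.5)
go([.4912,-.3246,.0945],R)
E
```

```text
t24.9 grasp now [ 0.4932 -0.3255  0.0975] open 0.092 F [-2.4  0.9  4.6]
  turn units [0.01 0.01 0.01] shift units (present axes) [ 0.01 -0.05  0.05] (after-turn axes) [ 0.01 -0.05  0.05]
```

Request:
drive_tool(
  commands=[
    [[0,0.14,-0.48,0,0,0,255],[0,0.23,-0.77,0,0,0,255],[0,0.23,-0.77,0,0,0,255],[0,0.23,-0.77,0,0,0,255],[0,0.17,-0.57,0,0,0,255],[0,0,0,1,0,0,255],[0,0,0,1,0,0,255],[0,0,0,0.07,0,-0.8,255],[0,0,0,0,0,-0.98,255],[0,0,0,0,0,0,255]],
  ],
)

```text
time_s: 25.9
eef_pos: [0.4495, -0.3182, 0.4199]
eef_rot: [0.0, 0.669, 0.743, -0.001]
wrist_force: [-0.8, -0.4, -2.5]
opening: 0.093
```

```bash
python3 - <<'E'
from h import *
go([.4425,.2885,.26],tool(5.8,0))
E
```

```text
t25.9 grasp now [ 0.4494 -0.3184  0.2652] open 0.093 F [-0.8 -0.4 -2.5]
  turn units [-0.    0.01  0.02] shift units (present axes) [12.08  1.13  0.09] (after-turn axes) [12.09  1.09  0.1 ]
```

Request:
drive_tool(
  commands=[
    [[0.46,0.1,0,0,0,0,255],[0.9,0.1,0,0,0,0,255],[0.9,0.1,0,0,0,0,255],[0.9,0.1,0,0,0,0,255],[0.9,0.1,0,0,0,0,255],[0.9,0.1,0,0,0,0,255],[0.9,0.1,0,0,0,0,255],[0.9,0.1,0,0,0,0,255],[0.9,0.1,0,0,0,0,255],[0.9,0.1,0,0,0,0,255]],
  ],
)

```text
time_s: 26.9
eef_pos: [0.4545, 0.1143, 0.4197]
eef_rot: [0.001, 0.671, 0.741, -0.0]
wrist_force: [1.2, -0.2, -2.3]
opening: 0.096
```

Request:
drive_tool(
  commands=[
    [[0.9,0.1,0,0,0,0,255],[0.9,0.02,0,0,0,0,255],[0.9,0,0,0,0,0,255],[0.84,0,0,0,0,0,255],[0,0,0.3,0,0,0,255],[0,0,0.6,0,0,0,255],[0,0,0.7,0,0,0,255],[0,0,0.4,0,0,0,255],[0,0,0,0,0,0,255],[0,0,0,0,0,0,255]],
  ],
)

```text
time_s: 27.9
eef_pos: [0.443, 0.2889, 0.3196]
eef_rot: [0.001, 0.671, 0.742, -0.001]
wrist_force: [0.3, 0.1, -1.7]
opening: 0.098
```

```bash
python3 - <<'E'
from h import *
go([.4425,.2885,.1042],tool(5.8,0))
E
```

```text
t27.9 grasp now [0.443  0.2886 0.1649] open 0.098 F [ 0.3  0.1 -1.7]
  turn units [-0.    0.02 -0.  ] shift units (present axes) [-0.   -0.01  1.21] (after-turn axes) [-0.01 -0.01  1.21]
```

Request:
drive_tool(
  commands=[
    [[0,-0.01,0.2,0,0,0,255],[0,0,0.2,0,0,0,255],[0,0,0.2,0,0,0,255],[0,0,0.2,0,0,0,255],[0,0,0.2,0,0,0,255],[0,0,0.15,0,0,0,255],[0,0,0,0,0,0,255],[0,0,0,0,0,0,255]],
  ],
)

```text
time_s: 28.7
eef_pos: [0.4424, 0.2888, 0.2618]
eef_rot: [0.001, 0.67, 0.743, -0.001]
wrist_force: [-0.1, -0.1, -1.4]
opening: 0.093
```

Request:
drive_tool(
  commands=[
    [[0,0,0.02,0,0,0,255],[0,0,0.02,0,0,0,255],[0,0,0.02,0,0,0,255],[0,0,0.02,0,0,0,255],[0,0,0,0,0,0,255],[0,0,0,0,0,0,255]],
  ],
)

```text
time_s: 29.3
eef_pos: [0.4426, 0.2888, 0.2587]
eef_rot: [0.001, 0.67, 0.743, -0.0]
wrist_force: [-1.4, -2.1, 6.4]
opening: 0.091
```

Request:
drive_tool(
  commands=[
    [[0,0,0.01,0,0,0,190],[0,0,0,0,0,0,190],[0,0,0,0,0,0,190],[0,0,0,0,0,0,190],[0,0,-0.2,0,0,0,190],[0,0,-0.5,0,0,0,190],[0,0,-1,0,0,0,190],[0,0,-1,0,0,0,190],[0,0,-1,0,0,0,120],[0,0,0,0,0,0,120]],
  ],
)

```text
time_s: 30.3
eef_pos: [0.4437, 0.2898, 0.4517]
eef_rot: [0.004, 0.67, 0.743, 0.006]
wrist_force: [0.1, 0.1, 0.9]
opening: 0.53
```

```bash
python3 - <<'E'
from h import *
R=tool(-8.4,-11)
p,_,_=pose();t=np.array([.5687,-.2535,.187])-R[:,2]*(.1547+.10)
print(np.round(tool(-8.4).T@(t-p)/.05,2),p)
im,W=wrist("w7");h=cv2.cvtColor(im,cv2.COLOR_RGB2HSV).astype(int)
bl=(h[...,0]>98)&(h[...,0]<118)&(h[...,1]>80)&box(W,.36,.72,.2,.4,.0,.2)
for m,c in comps(W,bl,60): p=W[m];print("blue",c,len(p),np.round(np.percentile(p,[1,50,99],axis=0),3).tolist())
E
```

```text
[-10.38   3.09   0.29] [0.44365174 0.28981195 0.45174685]
blue [315 188] 497 [[0.435, 0.241, 0.065], [0.443, 0.288, 0.113], [0.449, 0.337, 0.115]]
blue [355 184] 1045 [[0.479, 0.248, 0.049], [0.485, 0.294, 0.112], [0.494, 0.343, 0.115]]
blue [395 181] 1778 [[0.526, 0.253, 0.041], [0.531, 0.301, 0.096], [0.54, 0.346, 0.115]]
```

View pics/w7.png

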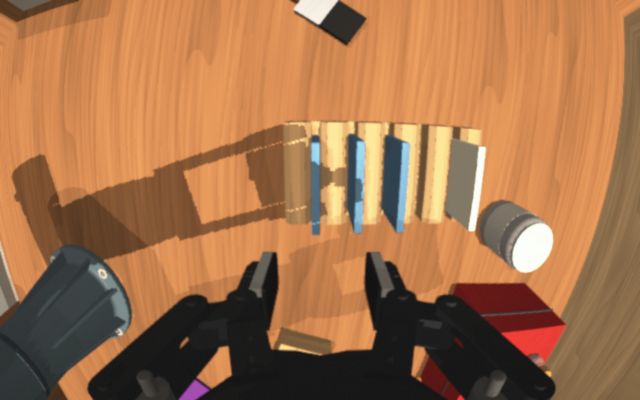

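Request:
drive_tool(
  commands=[
    [[0,0,0,0,0,0.89,120],[0,0,0,0,0,0.89,120],[-0.48,0,0,0,0,0,120],[-0.9,0.2,0,0,0,0,120],[-0.9,0.3,0,0,0,0,120],[-0.9,0.3,0,0,0,0,120],[-0.9,0.3,0,0,0,0,120],[-0.9,0.3,0,0,0,0,120],[-0.9,0.3,0,0,0,0,120],[-0.9,0.3,0,0,0,0,120]],
  ],
)

```text
time_s: 31.35
eef_pos: [0.4916, -0.0626, 0.4421]
eef_rot: [0.0, 0.757, 0.654, -0.001]
wrist_force: [0.2, 0.9, -0.8]
opening: 0.534
```

Request:
drive_tool(
  commands=[
    [[-0.9,0.3,0,0,0,0,120],[-0.9,0.3,0,0,0,0,120],[-0.9,0.3,0,0,0,0,120],[-0.9,0.3,0,0,0,0,120],[0,0.1,0,0,0,0,120],[0,0,0,0,0,0,120],[0,0,0,0,0,0,120],[0,0,0,0,0,0,120]],
  ],
)

```text
time_s: 32.15
eef_pos: [0.5303, -0.2467, 0.4433]
eef_rot: [0.0, 0.756, 0.655, -0.001]
wrist_force: [0.9, 0.2, -0.0]
opening: 0.526
```

```bash
python3 - <<'E'
from h import *
go([.575,-.2535,.287],tool(-8.4,0))
im,W=wrist("w8");h=cv2.cvtColor(im,cv2.COLOR_RGB2HSV).astype(int)
tc=((h[...,0]<14)|(h[...,0]>172))&(h[...,1]>80)&box(W,.54,.7,-.42,-.12,.085,.25)
for m,c in comps(W,tc):
    f=tilefit(W[m],-8);print("terra",c,{k:np.round(v,4) for k,v in f.items()})
    p=W[m];t=p[:,2]>.2;print("top pts",t.sum(),np.round(np.percentile(p[t],[1,50,99],axis=0),4).tolist())
m=box(W,.38,.70,-.43,-.12,.062,.078);print("crate",rect(W[m][:,:2]))
m=box(W,.54,.62,-.43,-.12,.122,.131)&~tc;print("partition top",m.sum(),rect(W[m][:,:2]))
m=box(W,.40,.75,-.43,.1,-.02,.012);print("bench z",np.nanmedian(W[m][:,2]))
E
```

```text
t32.1 grasp now [ 0.5302 -0.247   0.2886] open 0.526 F [ 0.9  0.2 -0. ]
  turn units [-0.    0.01  0.02] shift units (present axes) [-0.01  0.91  0.03] (after-turn axes) [-0.    0.91  0.03]
terra [386 185] {'n': array([ 0.9815, -0.1391,  0.1318]), 'heading': np.float64(-8.0673), 'lean': np.float64(7.5722), 'top': array([ 0.5771, -0.2446,  0.2082]), 'w': np.float64(0.1298), 'zv': array([-0.1305,  0.0185,  0.9913]), 'N': np.int64(1554)}
top pts 1812 [[0.5693, -0.2818, 0.2041], [0.5796, -0.226, 0.2062], [0.5895, -0.1815, 0.2083]]
crate (array([ 538.4, -273.1]), array([258.1, 258.5]), 81.37)
partition top 1376 (array([ 578.5, -280.1]), array([247.1,   8.9]), 81.17)
bench z 0.0025557516086890664
```

View pics/w8.png

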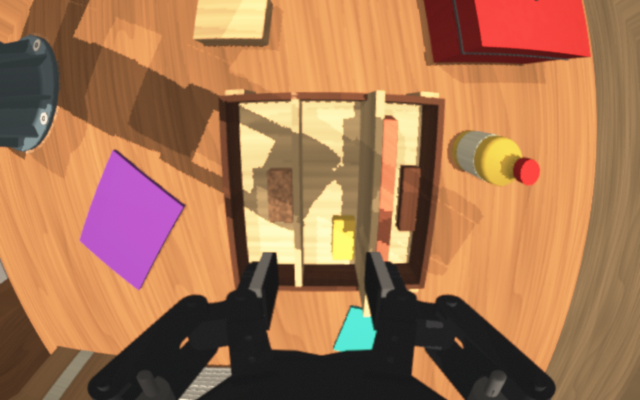

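```bash
python3 - <<'E'
from h import *
R=tool(-8.4,-10.9);g=np.array([.580,-.2565,.185])
go(g-R[:,2]*.07,R)
E
```

```text
t32.2 grasp now [ 0.5303 -0.2471  0.2889] open 0.529 F [-0.1 -0.1  0.3]
  turn units [-1.36  0.01  0.02] shift units (present axes) [-0.05  0.16  0.76] (after-turn axes) [-0.05  0.02  0.78]
```

Request:
drive_tool(
  commands=[
    [[0,0,0,-0.7,0,0,120],[0,0,0,-0.66,0,0.02,120],[-0.05,0.02,0.38,0,0,0,120],[0,0,0.4,0,0,0,120],[0,0,0.4,0,0,0,120],[0,0,0.4,0,0,0,120],[0,0,0.4,0,0,0,120],[0,0,0.2,0,0,0,120],[0,0,0,0,0,0,120],[0,0,0,0,0,0,120]],
  ],
)

```text
time_s: 33.2
eef_pos: [0.5516, -0.2538, 0.3376]
eef_rot: [0.073, 0.754, 0.65, 0.062]
wrist_force: [-0.8, -0.6, 1.8]
opening: 0.534
```

```bash
python3 - <<'E'
from h import *
R=tool(-8.4,-10.9);g=np.array([.580,-.2565,.185])
go(g,R)
im,W=wrist("w9")
E
```

```text
t33.2 grasp now [ 0.5806 -0.2584  0.1857] open 0.534 F [-0.8 -0.6  1.8]
  turn units [ 0.01  0.02 -0.  ] shift units (present axes) [ 0.03 -0.02  0.01] (after-turn axes) [ 0.03 -0.02  0.01]
```

View pics/w9.png

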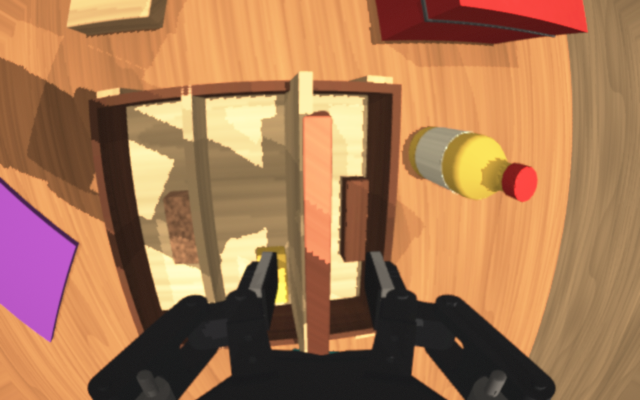

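Request:
drive_tool(
  commands=[
    [[0,0,0,0,0,0,255],[0,0,0,0,0,0,255],[0,0,0,0,0,0,255],[0,0,0,0,0,0,255],[0,0,0,0,0,0,255],[0,0,0,0,0,0,255],[0,0,0,0,0,0,255],[0,0,0,0,0,0,255]],
  ],
)

```text
time_s: 34.05
eef_pos: [0.5517, -0.2544, 0.3378]
eef_rot: [0.074, 0.754, 0.65, 0.062]
wrist_force: [-0.6, -0.6, 5.6]
opening: 0.111
```

Request:
drive_tool(
  commands=[
    [[0,0.04,-0.2,0,0,0,255],[0,0.1,-0.5,0,0,0,255],[0,0.12,-0.6,0,0,0,255],[0,0.12,-0.6,0,0,0,255],[0,0.12,-0.6,0,0,0,255],[0,0.1,-0.5,0,0,0,255],[0,0,0,0,0,0,255],[0,0,0,0,0,0,255]],
  ],
)

```text
time_s: 34.85
eef_pos: [0.552, -0.2538, 0.4881]
eef_rot: [0.071, 0.754, 0.65, 0.061]
wrist_force: [0.1, -0.3, -6.3]
opening: 0.11
```

```bash
python3 - <<'E'
from h import *
p,R,o=pose();t=np.array([.64,0,.335])+[0,0,.1547]
print("shift in heading0 axes",np.round(tool(0).T@(t-p)/.05,2))
go([.64,0,.335],tool(0,0))
E
```

```text
shift in heading0 axes [ 5.08  1.76 -0.03]
t34.9 grasp now [ 0.5805 -0.2582  0.3361] open 0.110 F [ 0.1 -0.3 -6.3]
  turn units [ 1.34  0.1  -1.06] shift units (present axes) [5.28 0.98 0.15] (after-turn axes) [ 5.08  1.76 -0.03]
```

Request:
drive_tool(
  commands=[
    [[0,0,0,0.7,0,0,255],[0,0,0,0.64,0,0,255],[0,0,0,0,0,-0.53,255],[0.4,0.1,0,0,0,-0.53,255],[0.8,0.26,0,0,0,0,255],[0.8,0.28,0,0,0,0,255],[0.8,0.28,0,0,0,0,255],[0.8,0.28,0,0,0,0,255],[0.8,0.28,0,0,0,0,255],[0.68,0.28,0,0,0,0,255]],
  ],
)

```text
time_s: 35.85
eef_pos: [0.6418, 0.0018, 0.4857]
eef_rot: [-0.001, 0.707, 0.707, -0.001]
wrist_force: [0.6, -0.4, -6.2]
opening: 0.109
```

Request:
drive_tool(
  commands=[
    [[0,0,0,0,0,0,255],[0,0,0,0,0,0,255],[0,0,0,0,0,0,255]],
  ],
)

```text
time_s: 36.15
eef_pos: [0.6416, -0.0012, 0.4872]
eef_rot: [0.001, 0.707, 0.707, -0.001]
wrist_force: [0.2, -1.1, -7.5]
opening: 0.107
```

```bash
python3 - <<'E'
from h import *
go([.64,0,.335],tool(0,0))
R=tool(0,15);go([.690,0,.210],R)
from bench import ctrl
c=ctrl.camera("side");W=pts(c);h=cv2.cvtColor(c["pixels"],cv2.COLOR_RGB2HSV).astype(int)
tc=((h[...,0]<16)|(h[...,0]>172))&(h[...,1]>100)&box(W,.55,.69,-.15,.15,.12,.4)
for m,c2 in comps(W,tc,100):
    p=W[m];print("terra",c2,m.sum(),np.round(np.percentile(p,[1,50,99],axis=0),4).tolist())
m=box(W,.38,.56,-.12,.08,.040,.053);print("block",m.sum(),rect(W[m][:,:2]))
m=box(W,.65,.9,-.16,.16,.136,.150);p=W[m]
for y in(-.08,-.04,0,.04,.08):
    s=abs(p[:,1]-y)<.01;print(y,s.sum(),np.round(np.percentile(p[s][:,0],[1,3]),4) if s.sum()>20 else 0)
E
```

```text
t36.1 grasp now [ 0.6415 -0.0015  0.3325] open 0.107 F [ 0.2 -1.1 -7.5]
  turn units [-0.    0.02 -0.01] shift units (present axes) [ 0.02 -0.03 -0.05] (after-turn axes) [ 0.02 -0.03 -0.05]
t36.1 grasp now [ 0.6415 -0.0015  0.3325] open 0.107 F [ 0.2 -1.1 -7.5]
  turn units [ 1.87  0.01 -0.01] shift units (present axes) [0.03 1.77 2.55] (after-turn axes) [0.02 2.37 2.01]
terra [346 115] 1553 [[0.6313, -0.0742, 0.1563], [0.6369, -0.019, 0.2588], [0.6722, 0.0761, 0.3762]]
block 529 (array([448. , -34.2]), array([64.9, 89.5]), 75.43)
-0.08 278 [0.7011 0.703 ]
-0.04 238 [0.7016 0.7028]
0 220 [0.7028 0.7063]
0.04 163 [0.7028 0.7041]
0.08 124 [0.7172 0.7178]
```

Request:
drive_tool(
  commands=[
    [[0,0,0,0.6,0,0,255],[0,0,0,0.7,0,0,255],[0,0,0,0.57,0,0,255],[0,0.4,0.3,0,0,0,255],[0,0.5,0.4,0,0,0,255],[0,0.5,0.4,0,0,0,255],[0,0.5,0.4,0,0,0,255],[0,0.47,0.5,0,0,0,255],[0,0,0,0,0,0,255],[0,0,0,0,0,0,255]],
  ],
)

```text
time_s: 37.2
eef_pos: [0.7307, -0.0021, 0.361]
eef_rot: [-0.091, 0.702, 0.7, -0.093]
wrist_force: [0.0, 0.1, -4.9]
opening: 0.108
```

```bash
python3 - <<'E'
from h import *
R=tool(0,15);go([.700,0,.182],R)
print(np.round(pose()[2]['q'],2))
E
```

```text
t37.2 grasp now [ 0.6909 -0.0023  0.2115] open 0.108 F [ 0.   0.1 -4.9]
  turn units [ 0.01  0.01 -0.02] shift units (present axes) [0.04 0.33 0.52] (after-turn axes) [0.04 0.33 0.52]
[-0.16  0.64  1.08 -0.04  1.68 -0.15]
```

Request:
drive_tool(
  commands=[
    [[0.02,0.1,0.15,0,0,0,255],[0.02,0.1,0.15,0,0,0,255],[0,0.1,0.15,0,0,0,255],[0,0.03,0.07,0,0,0,255],[0,0,0,0,0,0,255],[0,0,0,0,0,0,255]],
  ],
)

```text
time_s: 37.8
eef_pos: [0.7403, 0.0012, 0.3333]
eef_rot: [-0.09, 0.701, 0.701, -0.092]
wrist_force: [-0.3, 0.5, -6.9]
opening: 0.11
```

Request:
drive_tool(
  commands=[
    [[0,0.01,0.02,0,0,0,255],[0,0.01,0.02,0,0,0,255],[0,0,0.02,0,0,0,255],[0,0,0.02,0,0,0,255],[0,0,0,0,0,0,255],[0,0,0,0,0,0,255]],
  ],
)

```text
time_s: 38.4
eef_pos: [0.7403, 0.0012, 0.3291]
eef_rot: [-0.09, 0.701, 0.701, -0.092]
wrist_force: [0.1, 0.5, -6.7]
opening: 0.109
```

```bash
python3 - <<'E'
from h import *
R=tool(0,15);go([.7055,0,.1756],R)
E
```

```text
t38.4 grasp now [0.7008 0.0009 0.1795] open 0.109 F [ 0.1  0.5 -6.7]
  turn units [ 0.03  0.01 -0.01] shift units (present axes) [-0.02  0.12  0.05] (after-turn axes) [-0.02  0.12  0.05]
```

Request:
drive_tool(
  commands=[
    [[0,0.005,0.02,0,0,0,255],[0,0.005,0.02,0,0,0,255],[0,0.005,0.02,0,0,0,255],[0,0,0,0,0,0,255],[0,0,0,0,0,0,255]],
  ],
)

```text
time_s: 38.9
eef_pos: [0.7403, 0.0012, 0.3263]
eef_rot: [-0.09, 0.701, 0.701, -0.092]
wrist_force: [1.1, 0.8, -3.5]
opening: 0.112
```

Request:
drive_tool(
  commands=[
    [[0,0.005,0.02,0,0,0,255],[0,0.005,0.01,0,0,0,255],[0,0,0,0,0,0,255],[0,0,0,0,0,0,255]],
  ],
)

```text
time_s: 39.3
eef_pos: [0.7406, 0.0014, 0.3259]
eef_rot: [-0.09, 0.701, 0.701, -0.091]
wrist_force: [0.1, 2.5, 5.8]
opening: 0.105
```

Request:
drive_tool(
  commands=[
    [[0,0.01,-0.015,0,0,0,255],[0,0.02,-0.005,0,0,0,255],[0,0.02,-0.005,0,0,0,255],[0,0.02,-0.005,0,0,0,255],[0,0,0,0,0,0,255],[0,0,0,0,0,0,255]],
  ],
)

```text
time_s: 39.9
eef_pos: [0.7436, 0.0013, 0.3252]
eef_rot: [-0.091, 0.701, 0.701, -0.093]
wrist_force: [-1.9, 3.2, 6.6]
opening: 0.105
```

Request:
drive_tool(
  commands=[
    [[0,0.02,-0.005,0,0,0,255],[0,0,0,0,0,0,255],[0,0,0,0,0,0,255]],
  ],
)

```text
time_s: 40.2
eef_pos: [0.7445, 0.0013, 0.325]
eef_rot: [-0.092, 0.701, 0.701, -0.093]
wrist_force: [-3.8, 2.7, 7.1]
opening: 0.11
```

Request:
drive_tool(
  commands=[
    [[0,0.02,-0.005,0,0,0,255],[0,0,0,0,0,0,255],[0,0,0,0,0,0,255]],
  ],
)

```text
time_s: 40.5
eef_pos: [0.7453, 0.0012, 0.3249]
eef_rot: [-0.092, 0.701, 0.701, -0.093]
wrist_force: [-4.9, 2.9, 6.7]
opening: 0.112
```

Request:
drive_tool(
  commands=[
    [[0,0.02,-0.008,0,0,0,255],[0,0,0,0,0,0,255],[0,0,0,0,0,0,255]],
  ],
)

```text
time_s: 40.8
eef_pos: [0.7463, 0.0011, 0.3248]
eef_rot: [-0.092, 0.701, 0.701, -0.094]
wrist_force: [-4.9, 2.8, 6.3]
opening: 0.114
```

Request:
drive_tool(
  commands=[
    [[0,0.02,-0.008,0,0,0,255],[0,0,0,0,0,0,255],[0,0,0,0,0,0,255]],
  ],
)

```text
time_s: 41.1
eef_pos: [0.7473, 0.001, 0.3247]
eef_rot: [-0.092, 0.701, 0.701, -0.094]
wrist_force: [-5.3, 1.5, 6.2]
opening: 0.108
```

```bash
python3 - <<'E'
from h import *
R=tool(0,15);go([.7055,0,.1756],R)
from bench import ctrl
c=ctrl.camera("side");W=pts(c);im=c["pixels"][40:240,250:460]
cv2.imwrite("pics/s1.png",cv2.resize(im,None,fx=2.8,fy=2.8,interpolation=cv2.INTER_CUBIC)[...,::-1])
h=cv2.cvtColor(c["pixels"],cv2.COLOR_RGB2HSV).astype(int)
tc=((h[...,0]<16)&(h[...,0]>4))&(h[...,1]>100)&box(W,.63,.74,-.09,.09,.02,.25)
for m,c2 in comps(W,tc,100):
    f=tilefit(W[m],0);print("terra",c2,{k:np.round(v,4) for k,v in f.items()})
E
```

```text
t41.1 grasp now [7.069e-01 7.000e-04 1.754e-01] open 0.108 F [-5.3  1.5  6.2]
  turn units [-0.02  0.02 -0.01] shift units (present axes) [-0.02 -0.03  0.  ] (after-turn axes) [-0.02 -0.03  0.  ]
terra [358 156] {'n': array([ 0.9624, -0.001 , -0.2716]), 'heading': np.float64(-0.0566), 'lean': np.float64(-15.7611), 'top': array([0.7075, 0.0029, 0.1979]), 'w': np.float64(0.1508), 'zv': array([ 2.716e-01, -3.000e-04,  9.624e-01]), 'N': np.int64(1306)}
```

View pics/s1.png

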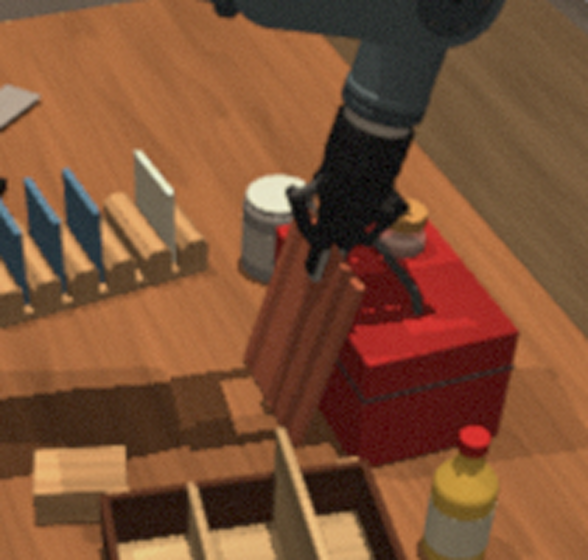

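Request:
drive_tool(
  commands=[
    [[0,0.017,-0.02,0,0,0,255],[0,0,0,0,0,0,255],[0,0,0,0,0,0,255]],
  ],
)

```text
time_s: 41.45
eef_pos: [0.7479, 0.001, 0.3247]
eef_rot: [-0.093, 0.701, 0.701, -0.095]
wrist_force: [-8.5, 1.6, 4.5]
opening: 0.11
```

Request:
drive_tool(
  commands=[
    [[0,0.02,-0.006,0,0,0,255],[0,0,0,0,0,0,255],[0,0,0,0,0,0,255]],
  ],
)

```text
time_s: 41.75
eef_pos: [0.7484, 0.001, 0.3245]
eef_rot: [-0.094, 0.701, 0.7, -0.096]
wrist_force: [-12.8, 2.0, 6.3]
opening: 0.109
```

Request:
drive_tool(
  commands=[
    [[0,0.02,-0.006,0,0,0,255],[0,0,0,0,0,0,255],[0,0,0,0,0,0,255]],
  ],
)

```text
time_s: 42.05
eef_pos: [0.7488, 0.001, 0.3244]
eef_rot: [-0.095, 0.701, 0.7, -0.097]
wrist_force: [-18.0, 1.4, 6.8]
opening: 0.11
```

Request:
drive_tool(
  commands=[
    [[0,-0.03,0.005,0,0,0,255],[0,0,0,0,0,0,255],[0,0,0,0,0,0,255]],
  ],
)

```text
time_s: 42.35
eef_pos: [0.7481, 0.001, 0.3246]
eef_rot: [-0.094, 0.701, 0.701, -0.095]
wrist_force: [-10.4, 2.0, 4.5]
opening: 0.11
```

Request:
drive_tool(
  commands=[
    [[0,0,0,0,0,0,215],[0,0,0,0,0,0,205],[0,0,0,0,0,0,190],[0,0,0,0,0,0,190],[0,0,0,0,0,0,190]],
  ],
)

```text
time_s: 42.85
eef_pos: [0.7501, 0.001, 0.3263]
eef_rot: [-0.09, 0.701, 0.701, -0.091]
wrist_force: [0.0, -0.9, 0.5]
opening: 0.257
```

```bash
cat >> h.py <<'E'
def side(name,crop=None):
    from bench import ctrl
    c=ctrl.camera("side");W=pts(c);x0,y0,x1,y1,f=crop or (0,0,640,400,1)
    cv2.imwrite(f"pics/{name}.png",cv2.resize(c["pixels"][y0:y1,x0:x1],None,fx=f,fy=f,interpolation=cv2.INTER_CUBIC)[...,::-1])
    h=cv2.cvtColor(c["pixels"],cv2.COLOR_RGB2HSV).astype(int)
    tc=((h[...,0]<16)&(h[...,0]>4))&(h[...,1]>100)&box(W,.60,.76,-.09,.09,.02,.25)
    for m,c2 in comps(W,tc,100):
        f=tilefit(W[m],0);print("terra",c2,{k:np.round(v,4) for k,v in f.items()})
        p=f["top"]-f["zv"]*(f["top"][2]-.0046)/f["zv"][2];print("front face near foot z=2.6mm",np.round(p,4))
    m=box(W,.36,.56,-.15,.12,.042,.053);print("block",m.sum(),rect(W[m][:,:2]))
    return c,W
E
python3 - <<'E'
from h import *
R=tool(0,15);go([.7055,0,.1756],R)
side("s2",(250,40,460,240,2.8))
E
```

```text
t42.9 grasp now [7.108e-01 6.000e-04 1.767e-01] open 0.257 F [ 0.  -0.9  0.5]
  turn units [ 0.03  0.02 -0.01] shift units (present axes) [-0.02 -0.08  0.05] (after-turn axes) [-0.02 -0.08  0.05]
terra [358 156] {'n': array([ 0.9625,  0.0017, -0.2714]), 'heading': np.float64(0.1041), 'lean': np.float64(-15.7455), 'top': array([0.7075, 0.0045, 0.1972]), 'w': np.float64(0.1511), 'zv': array([2.714e-01, 5.000e-04, 9.625e-01]), 'N': np.int64(1333)}
front face near foot z=2.6mm [0.6532 0.0044 0.0046]
block 609 (array([449.8, -94.2]), array([100.4, 145. ]), 76.26)
```

Request:
drive_tool(
  commands=[
    [[0,-0.03,0,0,0,0,180],[0,-0.03,0,0,0,0,180],[0,0,0,0,0,0,180],[0,0,-0.15,0,0,0,180],[0,0,-0.3,0,0,0,180],[0,0,-0.5,0,0,0,180],[0,0,-0.5,0,0,0,180],[0,0,-0.5,0,0,0,180],[0,0,0,0,0,0,120],[0,0,0,0,0,0,0]],
  ],
)

```text
time_s: 43.9
eef_pos: [0.7722, 0.0014, 0.4229]
eef_rot: [-0.089, 0.702, 0.701, -0.091]
wrist_force: [0.0, -0.7, 0.4]
opening: 0.627
```

```bash
python3 - <<'E'
from h import *
c,W=side("s3",(200,40,460,240,2.8))
m=box(W,.36,.56,-.10,.06,.042,.053);p=W[m]
print(rect(p[:,:2][(p[:,0]>.39)&(p[:,0]<.51)&(p[:,1]>-.085)]))
p,R0,o=pose();print(np.round(p,3),o["opening"])
R=tool(75)
t=np.array([.449,-.033,.12])+[0,0,.1547]
print("in heading-0 axes",np.round(tool(0).T@(t-p)/.05,2))
E
```

```text
terra [358 153] {'n': array([ 0.9615, -0.0012, -0.275 ]), 'heading': np.float64(-0.0694), 'lean': np.float64(-15.9604), 'top': array([0.708 , 0.0051, 0.1974]), 'w': np.float64(0.1504), 'zv': array([ 2.750e-01, -3.000e-04,  9.615e-01]), 'N': np.int64(1483)}
front face near foot z=2.6mm [0.6528 0.0052 0.0046]
block 609 (array([446.6, -93.7]), array([103. , 138.6]), 77.64)
(array([432.9, -58.1]), array([53.6, 85.5]), 89.99)
[0.772 0.001 0.421] 0.7092580751156381
in heading-0 axes [-0.69 -6.46  2.93]
```

View pics/s3.png

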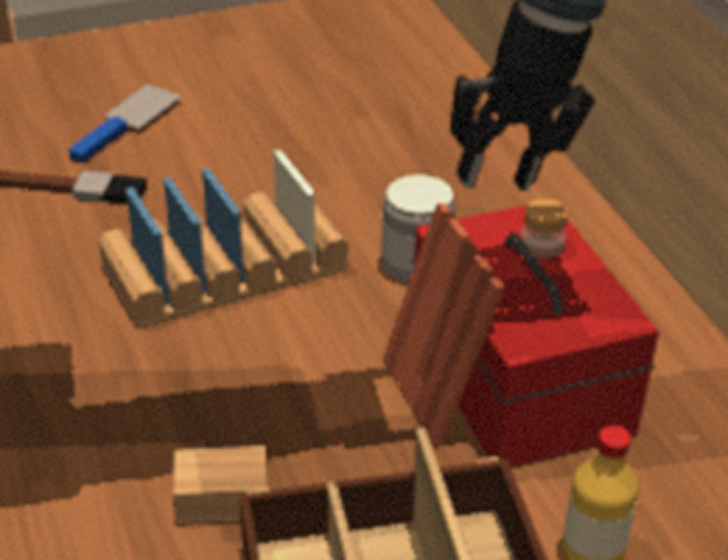

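```bash
python3 - <<'E'
from h import *
c,W=side("s4")
m=box(W,.36,.52,-.17,.06,.038,.055)
k,lab=cv2.connectedComponents(m.astype(np.uint8));l=lab[208,279];print(l,np.round(W[208,279],3))
p=W[lab==l] if l else W[box(W,.38,.5,-.12,0,.038,.055)]
print(len(p),rect(p[:,:2]),np.round(np.percentile(p,[1,50,99],axis=0),3).tolist())
E
```

```text
terra [358 153] {'n': array([ 9.610e-01, -8.000e-04, -2.766e-01]), 'heading': np.float64(-0.0481), 'lean': np.float64(-16.0588), 'top': array([0.7081, 0.0047, 0.1975]), 'w': np.float64(0.1512), 'zv': array([ 2.766e-01, -2.000e-04,  9.610e-01]), 'N': np.int64(1473)}
front face near foot z=2.6mm [0.6526 0.0047 0.0046]
block 610 (array([450. , -94.6]), array([100.7, 147.1]), 74.04)
1 [ 0.428 -0.074  0.046]
569 (array([427.3, -70.4]), array([66.6, 90. ]), 74.04) [[0.38, -0.104, 0.04], [0.425, -0.074, 0.047], [0.472, -0.034, 0.051]]
```

Request:
drive_tool(
  commands=[
    [[0,0,-0.3,-0.9,0,0,60],[0,0,0,-0.92,0,0,60],[0,-0.9,0,0,0,0,60],[0,-0.9,0,0,0,0,60],[0,-0.9,0,0,0,0,60],[0,-0.9,0,0,0,0,60],[0,-0.9,0,0,0,0,60],[0,-0.9,0,0,0,0,60],[0,-0.9,0,0,0,0,60],[0,0,0,0,0,0,60]],
  ],
)

```text
time_s: 45.0
eef_pos: [0.4557, 0.0025, 0.4346]
eef_rot: [-0.003, 0.707, 0.707, -0.004]
wrist_force: [1.0, -0.6, -0.2]
opening: 0.766
```

Request:
drive_tool(
  commands=[
    [[0,0,0,0,0,-0.95,60],[0,0,0,0,0,-0.95,60],[0,0,0,0,0,-0.95,60],[0,0,0,0,0,-0.95,60],[0,0,0,0,0,-0.95,60],[0,0,0,0,0,-0.95,60],[0,0,0,0,0,-0.95,60],[0,0,0,0,0,-0.95,60],[0,0,0,0,0,-0.95,60],[0,0,0,0,0,-0.7,60]],
  ],
)

```text
time_s: 46.0
eef_pos: [0.4609, 0.0014, 0.4361]
eef_rot: [-0.002, 0.137, 0.991, -0.001]
wrist_force: [0.2, -0.2, -0.6]
opening: 0.769
```

```bash
python3 - <<'E'
from h import *
go([.427,-.070,.19],tool(74,0)); print(pose()[2]['q'])
E
```

```text
t46.0 grasp now [0.4601 0.0011 0.2814] open 0.769 F [ 0.2 -0.2 -0.6]
  turn units [-0.02 -0.03  0.03] shift units (present axes) [ 0.26 -1.55  1.83] (after-turn axes) [ 0.26 -1.56  1.83]
[-0.25435695 -0.10878279  1.84176922 -0.00311388  1.413189   -1.55016543]
```

Request:
drive_tool(
  commands=[
    [[0.06,-0.5,0.3,0,0,0,60],[0.1,-0.55,0.4,0,0,0,60],[0.1,-0.5,0.4,0,0,0,60],[0,0,0.4,0,0,0,60],[0,0,0,0,0,0,60],[0,0,0,0,0,0,60],[0,0,0,0,0,0,60]],
  ],
)

```text
time_s: 46.7
eef_pos: [0.4272, -0.0695, 0.3631]
eef_rot: [-0.001, 0.139, 0.99, -0.002]
wrist_force: [0.7, 1.5, 1.1]
opening: 0.766
```

```bash
python3 - <<'E'
from h import *
im,W=wrist("w10")
m=box(W,.35,.52,-.13,.04,.040,.055)
for q,c in comps(W,m,300): print(c,q.sum(),rect(W[q][:,:2]),np.round(np.median(W[q][:,2]),4))
m=box(W,.35,.52,-.2,.04,.055,.09);p=W[m]; print("higher",len(p),np.round(np.percentile(p,[1,50,99],axis=0),3).tolist() if len(p) else 0)
go([.427,-.070,.03],tool(74,0))
E
```

```text
[321 190] 5488 (array([427.6, -69.8]), array([60.1, 90.5]), 74.59) 0.0465
higher 2073 [[0.42, -0.198, 0.056], [0.443, -0.145, 0.071], [0.518, -0.128, 0.073]]
t46.8 grasp now [ 0.4269 -0.0699  0.2086] open 0.767 F [ 0.3 -0.1  0.1]
  turn units [-0.02 -0.01  0.  ] shift units (present axes) [-0.    0.    3.57] (after-turn axes) [ 0.   -0.01  3.57]
```

View pics/w10.png

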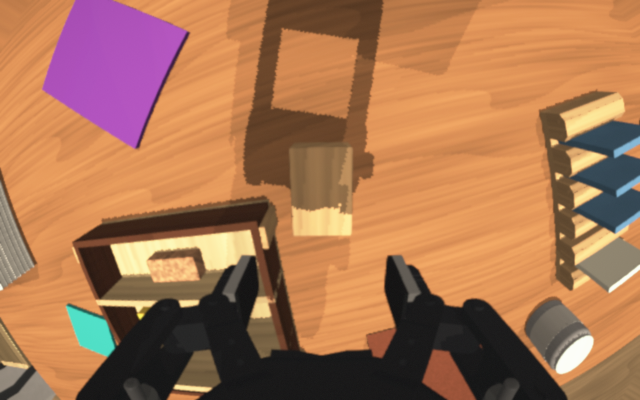

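Request:
drive_tool(
  commands=[
    [[0,0,0.3,0,0,-0.07,45],[0.01,-0.01,0.5,0,0,0,45],[0,0,0.6,0,0,0,45],[0,0,0.6,0,0,0,45],[0,0,0.6,0,0,0,45],[0,0,0.5,0,0,0,45],[0,0,0.4,0,0,0,45],[0,0,0.2,0,0,0,45],[0,0,0,0,0,0,45],[0,0,0,0,0,0,45]],
  ],
)

```text
time_s: 47.75
eef_pos: [0.4259, -0.0705, 0.178]
eef_rot: [-0.001, 0.134, 0.991, -0.002]
wrist_force: [0.1, -1.1, 0.1]
opening: 0.826
```

Request:
drive_tool(
  commands=[
    [[0,0,0,0,0,0,150],[0,0,0,0,0,0,150],[0,0,0,0,0,0,150],[0,0,0,0,0,0,150],[0,0,0,0,0,0,150],[0,0,0,0,0,0,150],[0,0,0,0,0,0,150]],
  ],
)

```text
time_s: 48.45
eef_pos: [0.4262, -0.0707, 0.1786]
eef_rot: [-0.0, 0.134, 0.991, -0.002]
wrist_force: [-0.5, 0.8, 7.5]
opening: 0.694
```

```bash
python3 - <<'E'
from h import *
go([.427,-.070,.0233],tool(74.6,0))
E
```

```text
t48.5 grasp now [ 0.426  -0.0712  0.0239] open 0.694 F [-0.5  0.8  7.5]
  turn units [-0.02 -0.   -0.01] shift units (present axes) [-0.01  0.02  0.01] (after-turn axes) [-0.01  0.02  0.01]
```

Request:
drive_tool(
  commands=[
    [[0,0,-0.2,0,0,0,150],[0,0,-0.6,0,0,0,150],[0,0,-0.6,0,0,0,150],[0,0,-0.2,0,0,-0.9,150],[0,0,0,0,0,-1,150],[0,0,0,0,0,0,150],[0,0,0,0,0,0,150]],
  ],
)

```text
time_s: 49.15
eef_pos: [0.4253, -0.0701, 0.2574]
eef_rot: [-0.002, 0.004, 1.0, -0.001]
wrist_force: [0.1, -0.1, -1.8]
opening: 0.695
```

```bash
python3 - <<'E'
from h import *
go([.600,.002,.0239],tool(90,0))
E
```

```text
t49.1 grasp now [ 0.4247 -0.0704  0.1027] open 0.695 F [ 0.1 -0.1 -1.8]
  turn units [-0.02 -0.03 -0.06] shift units (present axes) [-3.49  1.47  1.56] (after-turn axes) [-3.49  1.44  1.58]
```

Request:
drive_tool(
  commands=[
    [[-0.5,0.2,0,-0.02,-0.03,-0.06,150],[-0.8,0.34,0,0,0,0,150],[-0.8,0.34,0,0,0,0,150],[-0.8,0.34,0,0,0,0,150],[-0.5,0.22,0,0,0,0,150],[0,0,0.5,0,0,0,150],[0,0,0.4,0,0,0,150],[0,0,0,0,0,0,150],[0,0,0,0,0,0,150]],
  ],
)

```text
time_s: 50.05
eef_pos: [0.595, 0.0023, 0.2116]
eef_rot: [-0.001, -0.001, 1.0, 0.0]
wrist_force: [0.5, -0.7, -1.4]
opening: 0.695
```

```bash
python3 - <<'E'
from h import *
go([.600,.002,.0239],tool(90,0))
c,W=side("s5",(290,60,450,210,4))
h=cv2.cvtColor(c["pixels"],cv2.COLOR_RGB2HSV).astype(int)
m=box(W,.53,.67,-.06,.06,.07,.10);k=[(q,cc) for q,cc in comps(W,m,100)]
for q,cc in k: print(cc,q.sum(),rect(W[q][:,:2]))
tc=((h[...,0]<16)&(h[...,0]>4))&(h[...,1]>100)&box(W,.60,.76,-.1,.1,.1,.18);p=W[tc];print("tile y",np.round(np.percentile(p[:,1],[1,99]),4))
E
```

```text
t50.0 grasp now [0.5947 0.0025 0.0569] open 0.695 F [ 0.5 -0.7 -1.4]
  turn units [ 0.01 -0.01  0.02] shift units (present axes) [-0.1  -0.01  0.66] (after-turn axes) [-0.1  -0.01  0.66]
terra [357 154] {'n': array([ 0.9611, -0.0066, -0.2762]), 'heading': np.float64(-0.3942), 'lean': np.float64(-16.036), 'top': array([0.708 , 0.0047, 0.1978]), 'w': np.float64(0.1504), 'zv': array([ 0.2762, -0.0019,  0.9611]), 'N': np.int64(1390)}
front face near foot z=2.6mm [0.6525 0.0051 0.0046]
block 89 (array([518.8, -76.2]), array([214.8,  72.5]), 54.46)
[324 171] 349 (array([589.9,  -4.3]), array([ 87.4, 104.5]), 47.9)
tile y [-0.0705  0.0795]
```

View pics/s5.png

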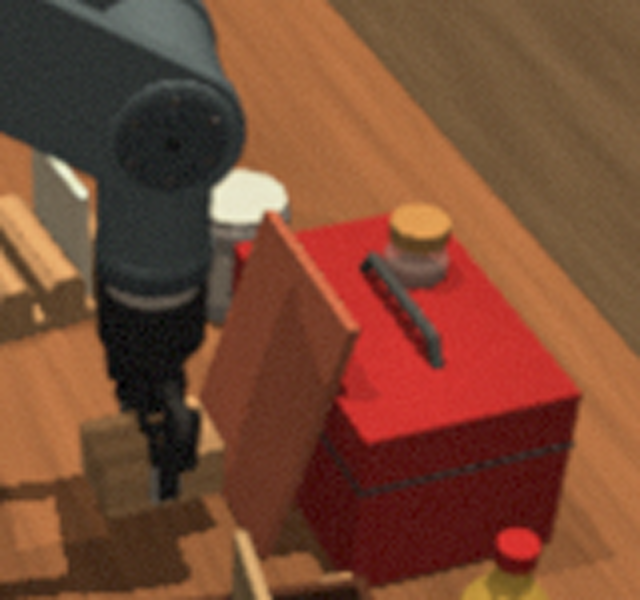

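Request:
drive_tool(
  commands=[
    [[0,0.03,0.15,0,0,0,150],[0,0,0.2,0,0,0,150],[0,0,0.18,0,0,0,150],[0,0,0.1,0,0,0,150],[0,0,0,0,0,0,150],[0,0,0,0,0,0,150]],
  ],
)

```text
time_s: 50.7
eef_pos: [0.5954, 0.0038, 0.1805]
eef_rot: [0.0, -0.002, 1.0, 0.0]
wrist_force: [0.2, -0.2, -1.4]
opening: 0.695
```

Request:
drive_tool(
  commands=[
    [[-0.06,0,0,0,0,0,150],[-0.06,0,0,0,0,0,150],[-0.02,0,0,0,0,0,150],[0,0,0,0,0,0,150],[0,0,0,0,0,0,150]],
  ],
)

```text
time_s: 51.2
eef_pos: [0.6024, 0.0038, 0.1807]
eef_rot: [0.0, -0.002, 1.0, 0.0]
wrist_force: [-1.0, 0.4, -1.7]
opening: 0.692
```

```bash
python3 - <<'E'
from h import *
go([.607,.0045,.0239],tool(90,0))
E
```

```text
t51.2 grasp now [0.6025 0.0039 0.026 ] open 0.692 F [-1.   0.4 -1.7]
  turn units [0.   0.   0.03] shift units (present axes) [-0.09  0.01  0.04] (after-turn axes) [-0.09  0.01  0.04]
```

Request:
drive_tool(
  commands=[
    [[0,0,0.03,0,0,0,150],[-0.03,0,0,0,0,0,150],[-0.03,0,0,0,0,0,150],[0,0,0,0,0,0,150],[0,0,0,0,0,0,150]],
  ],
)

```text
time_s: 51.7
eef_pos: [0.6055, 0.0039, 0.1792]
eef_rot: [0.0, -0.002, 1.0, 0.0]
wrist_force: [0.5, 0.2, -1.5]
opening: 0.692
```

Request:
drive_tool(
  commands=[
    [[-0.02,0,0,0,0,0,150],[0,0,0,0,0,0,150],[0,0,0,0,0,0,150]],
  ],
)

```text
time_s: 52.0
eef_pos: [0.6061, 0.0039, 0.179]
eef_rot: [-0.0, -0.002, 1.0, 0.0]
wrist_force: [-1.6, -0.2, -0.6]
opening: 0.695
```

Request:
drive_tool(
  commands=[
    [[-0.02,0,0,0,0,0,150],[0,0,0,0,0,0,150],[0,0,0,0,0,0,150]],
  ],
)

```text
time_s: 52.3
eef_pos: [0.6068, 0.0039, 0.1789]
eef_rot: [-0.001, -0.002, 1.0, 0.0]
wrist_force: [-5.9, -0.8, -0.2]
opening: 0.695
```

Request:
drive_tool(
  commands=[
    [[0,0,0.01,0,0,0,150],[0,0,0,0,0,0,150],[0,0,0,0,0,0,60],[0,0,0,0,0,0,30],[0,0,0,0,0,0,30],[0,0,0,0,0,0,30],[0,0,-0.2,0,0,0,30],[0,0,-0.5,0,0,0,30],[0,0,-0.7,0,0,0,30],[0.5,0,-0.7,0,0,0,30]],
  ],
)

```text
time_s: 53.3
eef_pos: [0.5839, 0.0033, 0.2859]
eef_rot: [0.002, -0.002, 1.0, 0.0]
wrist_force: [0.2, -0.0, 1.0]
opening: 0.88
```

Request:
drive_tool(
  commands=[
    [[0.9,0,-0.4,0,0,0,30],[0.9,0,-0.4,0,0,0,30],[0.9,0,-0.4,0,0,0,30],[0.8,0,0,0,0,0,30],[0,0,0,0,0,0,30],[0,0,0,0,0,0,30],[0,0,0,0,0,0,30]],
  ],
)

```text
time_s: 54.0
eef_pos: [0.4082, 0.0027, 0.3445]
eef_rot: [0.001, -0.002, 1.0, 0.0]
wrist_force: [-0.2, -0.6, 0.3]
opening: 0.881
```

```bash
python3 - <<'E'
from h import *
c,W=side("s6",(200,60,450,230,3.2))
m=box(W,.52,.68,-.06,.06,.040,.052)
for q,cc in comps(W,m,80): print("block",cc,q.sum(),rect(W[q][:,:2]),np.median(W[q][:,2]))
im,W=wrist("w11")
m=box(W,.52,.68,-.06,.06,.042,.052)
for q,cc in comps(W,m,200): print("wblock",cc,q.sum(),rect(W[q][:,:2]),np.median(W[q][:,2]))
h=cv2.cvtColor(im,cv2.COLOR_RGB2HSV).astype(int)
tc=((h[...,0]<16)|(h[...,0]>172))&(h[...,1]>80)&box(W,.6,.72,-.1,.1,.004,.15)&(W[...,0]<.655+.3*W[...,2]+.004)
for q,cc in comps(W,tc,200):
    f=tilefit(W[q],0);print("wterra",cc,q.sum(),{k:np.round(v,4) for k,v in f.items()}); print(np.round(f["top"]-f["zv"]*(f["top"][2]-.0046)/f["zv"][2],4))
bl=(h[...,0]>98)&(h[...,0]<118)&(h[...,1]>80)&box(W,.36,.72,.2,.4,.0,.2)
for q,c2 in comps(W,bl,60): p=W[q];print("blue",c2,np.round(np.percentile(p,[1,50,99],axis=0),3).tolist())
go([.5,0,.3],tool(90))
E
```

```text
terra [357 155] {'n': array([ 0.9597, -0.0022, -0.2809]), 'heading': np.float64(-0.1298), 'lean': np.float64(-16.3132), 'top': array([0.7082, 0.0051, 0.1974]), 'w': np.float64(0.1515), 'zv': array([ 2.809e-01, -6.000e-04,  9.597e-01]), 'N': np.int64(1295)}
front face near foot z=2.6mm [0.6518 0.0053 0.0046]
block 71 (array([ 469.4, -145.5]), array([ 7.9, 83.3]), 84.2)
block [351 174] 82 (array([ 6.653e+02, -5.000e-01]), array([  8.2, 119. ]), 0.11) 0.04493614891952685
block [331 176] 470 (array([607.,   4.]), array([89.7, 64.8]), 0.01) 0.04649292213932699
wblock [321 340] 1281 (array([582.8,   4.9]), array([41.5, 60.2]), 1.3) 0.046301306786062646
blue [565 274] [[0.434, 0.236, 0.043], [0.485, 0.276, 0.089], [0.539, 0.338, 0.115]]
t54.1 grasp now [0.4084 0.0028 0.1892] open 0.881 F [ 0.1 -0.1  0.1]
  turn units [0.   0.01 0.03] shift units (present axes) [-1.84 -0.06 -2.21] (after-turn axes) [-1.83 -0.06 -2.22]
```

View pics/s6.png

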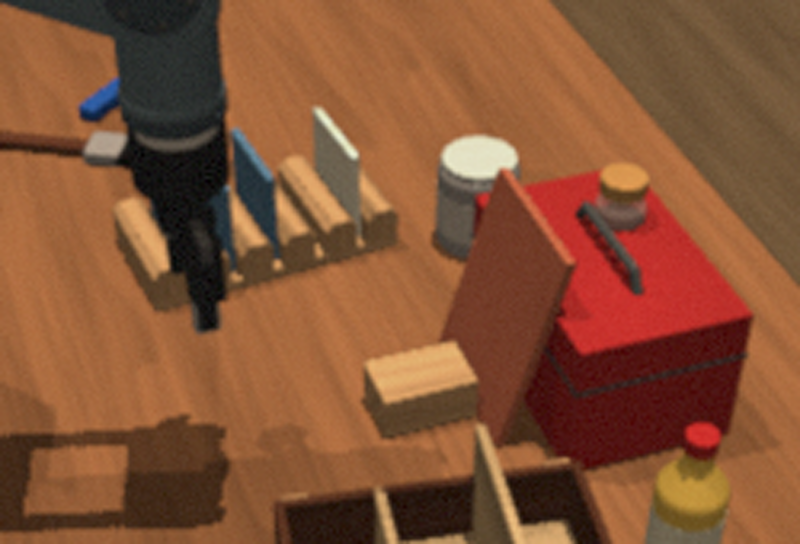

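```bash
python3 -c "
from bench import ctrl
print(ctrl.hand_in())"
```

```text
the job is handed in; nothing more can be done
None
```

The job is done and handed in at about 54 s. There were three blue tiles in the crate, and all three now stand in the rack's slots at x = 0, -46 and -92 mm. The white tile, tin, bottle and jar were left alone.

- **Blue tiles:** each was lowered upright into its slot until I felt the groove floor, rather than tilted in and straightened. Their tops read 0.113–0.115 m, or about 0.112 m after the camera's 2 mm offset, which is the seated height. Their ends lie inside the rack's ends.
- **Terracotta tile:** it stands on the bench against the chest's face. The side camera gives a lean of about 16°, and it has been stable since I let go.
- **Block:** it had been knocked aside and was found again at (0.428, -0.070). It now stands against the middle of the tile's foot. Its front face is at x ≈ 0.652 m and the foot at about 0.652–0.653 m. Across the tile, block and tile centres agree within about 1 mm (y ≈ 0.004 and 0.005 m).

**Checks that disagreed or fell short:**
- The scene camera was useless because of a translucent sheet in front of it.
- Wrist-camera readings taken with the tool tilted were 3–7 mm off the crate's known geometry. I used that geometry and the jaws' centring instead.
- The last wrist view did not show the tile's foot. The final check on the tile and block therefore rests on the side camera and on the contact force felt when placing the block.

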